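# Rake the cedar blocks level in the ageing tray

### The arm

A 7-joint arm with a two-finger parallel gripper is mounted at the origin on the work surface. World frame = base frame: x ahead of the robot, y to its left, z up, the work surface at z = 0. Lengths are in m, angles in rad, forces in N, time in s.
With the tool pointing down it reaches from about 0.4 to 0.85 m from the base axis. Payload 10.4 kg.
Tool frame: the origin (TCP) lies between the finger pads; the fingertips stand 19 mm ahead of it and the grasp point (between the pads) is the TCP (manip.tip_reach is the z of the fingertips in the tool frame, in m); z points along the fingers, y is the direction in which the jaws open and shut (so a half turn about z gives the same grasp; the last joint's range is limited). The gripper opens to 85 mm and grips with 20 to 120 N. Pads are 22 mm wide; open, the fingers measure 114 mm over their backs; the gripper's body (76 mm by 85 mm) begins 54 mm behind the grasp point. The pads swing forward as they close: fully open they stand 13 mm farther back than shut.
Start: joints at [-1.268, 0.332, -0.065, 1.46, 0.022, 1.35, -0.088], TCP at [0.2, 0.592, 0.25] pointing down, gripper open.
Joint ranges: [-2.6, 2.6], [-0.5, 2.12], [-1.47, 1.34], [0.16, 2.42], [-1.27, 4.41], [0.06, 2.06], [-2.6, 2.6]. Speed limits (rad/s): [2.22, 2.22, 2.79, 2.79, 3.14, 3.14, 3.14].

### API

Orientations are given as a unit quaternion [x, y, z, w].
In Python, from workcell import sensors, cams, manip gives the robot as it stands.
- The arm moves only by the shell command python3 -m jog 'ROWS' [FORCE]. ROWS is JSON, a list of rows, each a list of 3 entries, a list of its own where there are three numbers: the shift along the world's x, y, z in m, then the turn, a rotation vector about the world's x, y, z in rad, then the opening in per cent of the stroke, from 0 (shut) to 100 (fully open). In form: [[[dx, dy, dz], [wx, wy, wz], grip], ...]. A call has 1 to 5 rows; each row shifts and turns the pose as measured when the row begins; what a row does not reach is not made up. A row lasts 1/8 s, in which the tool goes at most 62.5 mm and 10.7 degrees, less where a joint would pass 70% of its speed; a pose out of reach is approached as far as the arm can. A call with a gripper value outside its range is refused whole. The fingers move at their own pace and stop on an object; FORCE is the grip in N (left out, the last holds). Time passes only in rows, so rows that do not move let the fingers close. It gives the time, the measured TCP pose, the force and the opening at its end, in the units of the state.
- sensors.get_obs(): the state, without advancing time (a new reading comes with each control period).
- cams.camera(name): name is "scene" or "top"; returns (picture, depth): 480x640x3 uint8, red, green, blue; 480x640 float32, m along the optical axis (not along the pixel's ray), 0 where there is no reading.
- cams.camera_model(name): a dict with "intrinsics" (3x3 intrinsics, pixels), "view" (4x4, takes a point from world to camera coordinates). Camera axes: x right, y down, z forward; pixel columns grow to the right and rows downward; lengths in m; the calibration is good to about 2 mm. A picture is of the moment at which its call begins. camera_model takes no time and is no camera call.
- manip.hand_in(): hands the job in, once; it reports no verdict.
The state is a dict: "clock": time; "joint_pos": joint angles; "joint_velocities": joint speeds; "tau": joint torques, N m; "position": TCP position; "ee_rot": TCP orientation; "ft_force": force on the tool from outside, world axes, zero at the start; "torque": the same for the moment, N m; "grip_width": opening from 0.0 (shut) to 1.0 (fully open).
Only numpy, scipy, OpenCV 4.12 (cv2) and the standard library are available. Lean on these libraries where they do the work, as an engineer would, in place of code of your own. Each camera call takes 0.05 s, during which the arm holds its last target.

### The job

Take the small rake from its rest and spread the heaped cedar blocks over the slatted floor of the ageing tray: one even layer, every block lying flat and at least two of the eight in each third of the tray's length. Do it with the rake, not the fingers, drawing its teeth along the slats in steady light contact from the heap on past the tray's middle, and never bearing down hard on the thin wood. Then put the rake back on its rest as you found it and leave everything else on the bench where it is.

Things in the scene. Friction and masses are not known exactly. Their poses are not given: they have to be found in the camera images.
- tray: the open wooden ageing tray, fixed: inside 160 mm (own x) by 300 mm (own y), walls 9 mm thick, rim 50 mm above the bench. Origin at the centre of its underside, z up. Its long way is own y; the blocks start heaped at its +y end. Its thirds part at own y = -50 and +50 mm
- slats: the slatted wooden floor lying in the tray under the blocks, 160 x 300 mm, axes as the tray's; origin at the tray's centre, at the height of the slats' upper face under the heap, which is level there, 15 to 25 mm above the bench. From about the middle to the -y end the old slats slope down by up to 10 mm: feel for them. Rigid but thin: 2 to 6 N is a light touch, over 12 N too hard
- rake_grip (a point): the wooden bow rake (0.10 to 0.17 kg): centre of its handle where it is gripped. The handle is a level bar along own x, 22 x 22 mm, straight from 25 mm ahead of this point to 115 mm behind it. Own +x points to the head, z up. At first the rake stands on its teeth on the bench, its handle's rear in the notch of the rest
- rake_teeth (a point): middle of the rake's row of tooth tips, axes as rake_grip: 85 mm ahead of (+x) and 80 mm below the grip point. Six round teeth 6 mm thick, 23 mm apart along own y, row 121 mm wide; head bar 14 x 126 x 14 mm, its underside 42 mm above the tips
- rest_seat (a point): where the rake's grip point lies when the rake is home on its rest, same axes. The rest is a fixed dark wooden upright, 20 x 80 mm, 91 mm high, foot 60 x 100 mm, 65 mm behind this point (own -x); its notch is 36 mm wide (own y), floor 69 mm above the bench. It stands left or right of the tray
- block0_center (a point): a plain cedar block, about 40 (own x) x 31 (own y) x 14 mm (z), 11 g; this point is its centre; starts in the lower layer, two rows of two across the tray, rows about 112 and 50 mm from the tray's centre towards +y
- block1_center (a point): a plain cedar block, about 40 (own x) x 31 (own y) x 14 mm (z), 11 g; this point is its centre; starts in the lower layer, two rows of two across the tray, rows about 112 and 50 mm from the tray's centre towards +y
- block2_center (a point): a plain cedar block, about 40 (own x) x 31 (own y) x 14 mm (z), 11 g; this point is its centre; starts in the lower layer, two rows of two across the tray, rows about 112 and 50 mm from the tray's centre towards +y
- block3_center (a point): a plain cedar block, about 40 (own x) x 31 (own y) x 14 mm (z), 11 g; this point is its centre; starts in the lower layer, two rows of two across the tray, rows about 112 and 50 mm from the tray's centre towards +y
- block4_center (a point): a plain cedar block, about 40 (own x) x 31 (own y) x 14 mm (z), 11 g; this point is its centre; starts lying on top of block0
- block5_center (a point): a plain cedar block, about 40 (own x) x 31 (own y) x 14 mm (z), 11 g; this point is its centre; starts lying on top of block1
- block6_center (a point): a plain cedar block, about 40 (own x) x 31 (own y) x 14 mm (z), 11 g; this point is its centre; starts lying on top of block2
- block7_center (a point): a plain cedar block, about 40 (own x) x 31 (own y) x 14 mm (z), 11 g; this point is its centre; starts lying on top of block3
- bundle: a tied bundle of cigars, 130 x 78 x 52 mm; origin at the centre of its underside. Bystander: it may stand where the rest could, on the other side of the tray
- knife: a round-bladed leaf knife lying flat, blade 90 mm across, 10 mm high; origin under the blade's centre. Bystander
- gluepot: a small white bowl, 64 mm across, 45 mm high, origin at the centre of its underside. Bystander
- sprayer: a clear bottle, 64 mm across, 150 mm high, origin at the centre of its underside. Bystander
- mug: a blue-grey mug, 76 mm across, 85 mm high, handle at its own +y, origin at the centre of its underside. Bystander

How it is judged:
On the way, in this order (a step that is already met when the one before it is completed fails the run):
1. the rake's teeth are drawn along the slats in light contact (over 0.5 N, faster than 15 mm/s, 0.3 s) under the heap's end of the tray (contact force between rake and slats above 0.5 N and linear speed of rake above 0.015 m/s and y of rake_teeth in the frame of tray above 0.02 m), for 0.3 s.
2. the same beyond the middle of the tray, towards its -y end (contact force between rake and slats above 0.5 N and linear speed of rake above 0.015 m/s and y of rake_teeth in the frame of tray below 0 m), for 0.3 s.
At the end, for the whole second after the job is handed in: All eight blocks at rest flat on the slats (tilt under 0.15 rad, centre under 11 mm above them), none on another, at least two in each third of the tray; rake released, home on its rest: grip point within 30 mm level and 8 mm in height, direction within 0.2 rad, level within 0.12 rad (x of block0_center in the frame of tray between -0.08 and 0.08 m and y of block0_center in the frame of tray between -0.15 and 0.15 m and z of each of block0_center, block1_center, block2_center, block3_center, block4_center, block5_center, block6_center, block7_center in the frame of slats below 0.011 m and angle between the z axis of each of block0_center, block1_center, block2_center, block3_center, block4_center, block5_center, block6_center, block7_center and the z axis of tray, either way round below 0.15 rad and x of block1_center in the frame of tray between -0.08 and 0.08 m and y of block1_center in the frame of tray between -0.15 and 0.15 m and x of block2_center in the frame of tray between -0.08 and 0.08 m and y of block2_center in the frame of tray between -0.15 and 0.15 m and x of block3_center in the frame of tray between -0.08 and 0.08 m and y of block3_center in the frame of tray between -0.15 and 0.15 m and x of block4_center in the frame of tray between -0.08 and 0.08 m and y of block4_center in the frame of tray between -0.15 and 0.15 m and x of block5_center in the frame of tray between -0.08 and 0.08 m and y of block5_center in the frame of tray between -0.15 and 0.15 m and x of block6_center in the frame of tray between -0.08 and 0.08 m and y of block6_center in the frame of tray between -0.15 and 0.15 m and x of block7_center in the frame of tray between -0.08 and 0.08 m and y of block7_center in the frame of tray between -0.15 and 0.15 m and ((y of each of block0_center, block1_center in the frame of tray below -0.05 m or y of each of block0_center, block2_center in the frame of tray below -0.05 m or y of each of block0_center, block3_center in the frame of tray below -0.05 m or y of each of block0_center, block4_center in the frame of tray below -0.05 m or y of each of block0_center, block5_center in the frame of tray below -0.05 m or y of each of block0_center, block6_center in the frame of tray below -0.05 m or y of each of block0_center, block7_center in the frame of tray below -0.05 m or y of each of block1_center, block2_center in the frame of tray below -0.05 m or y of each of block1_center, block3_center in the frame of tray below -0.05 m or y of each of block1_center, block4_center in the frame of tray below -0.05 m or y of each of block1_center, block5_center in the frame of tray below -0.05 m or y of each of block1_center, block6_center in the frame of tray below -0.05 m or y of each of block1_center, block7_center in the frame of tray below -0.05 m or y of each of block2_center, block3_center in the frame of tray below -0.05 m) or (y of each of block2_center, block4_center in the frame of tray below -0.05 m or y of each of block2_center, block5_center in the frame of tray below -0.05 m or y of each of block2_center, block6_center in the frame of tray below -0.05 m or y of each of block2_center, block7_center in the frame of tray below -0.05 m or y of each of block3_center, block4_center in the frame of tray below -0.05 m or y of each of block3_center, block5_center in the frame of tray below -0.05 m or y of each of block3_center, block6_center in the frame of tray below -0.05 m or y of each of block3_center, block7_center in the frame of tray below -0.05 m or y of each of block4_center, block5_center in the frame of tray below -0.05 m or y of each of block4_center, block6_center in the frame of tray below -0.05 m or y of each of block4_center, block7_center in the frame of tray below -0.05 m or y of each of block5_center, block6_center in the frame of tray below -0.05 m or y of each of block5_center, block7_center in the frame of tray below -0.05 m or y of each of block6_center, block7_center in the frame of tray below -0.05 m)) and (((y of block0_center in the frame of tray between -0.05 and 0.05 m and y of block1_center in the frame of tray between -0.05 and 0.05 m) or (y of block0_center in the frame of tray between -0.05 and 0.05 m and y of block2_center in the frame of tray between -0.05 and 0.05 m) or (y of block0_center in the frame of tray between -0.05 and 0.05 m and y of block3_center in the frame of tray between -0.05 and 0.05 m) or (y of block0_center in the frame of tray between -0.05 and 0.05 m and y of block4_center in the frame of tray between -0.05 and 0.05 m) or (y of block0_center in the frame of tray between -0.05 and 0.05 m and y of block5_center in the frame of tray between -0.05 and 0.05 m) or (y of block0_center in the frame of tray between -0.05 and 0.05 m and y of block6_center in the frame of tray between -0.05 and 0.05 m) or (y of block0_center in the frame of tray between -0.05 and 0.05 m and y of block7_center in the frame of tray between -0.05 and 0.05 m) or (y of block1_center in the frame of tray between -0.05 and 0.05 m and y of block2_center in the frame of tray between -0.05 and 0.05 m) or (y of block1_center in the frame of tray between -0.05 and 0.05 m and y of block3_center in the frame of tray between -0.05 and 0.05 m) or (y of block1_center in the frame of tray between -0.05 and 0.05 m and y of block4_center in the frame of tray between -0.05 and 0.05 m) or (y of block1_center in the frame of tray between -0.05 and 0.05 m and y of block5_center in the frame of tray between -0.05 and 0.05 m) or (y of block1_center in the frame of tray between -0.05 and 0.05 m and y of block6_center in the frame of tray between -0.05 and 0.05 m) or (y of block1_center in the frame of tray between -0.05 and 0.05 m and y of block7_center in the frame of tray between -0.05 and 0.05 m) or (y of block2_center in the frame of tray between -0.05 and 0.05 m and y of block3_center in the frame of tray between -0.05 and 0.05 m)) or ((y of block2_center in the frame of tray between -0.05 and 0.05 m and y of block4_center in the frame of tray between -0.05 and 0.05 m) or (y of block2_center in the frame of tray between -0.05 and 0.05 m and y of block5_center in the frame of tray between -0.05 and 0.05 m) or (y of block2_center in the frame of tray between -0.05 and 0.05 m and y of block6_center in the frame of tray between -0.05 and 0.05 m) or (y of block2_center in the frame of tray between -0.05 and 0.05 m and y of block7_center in the frame of tray between -0.05 and 0.05 m) or (y of block3_center in the frame of tray between -0.05 and 0.05 m and y of block4_center in the frame of tray between -0.05 and 0.05 m) or (y of block3_center in the frame of tray between -0.05 and 0.05 m and y of block5_center in the frame of tray between -0.05 and 0.05 m) or (y of block3_center in the frame of tray between -0.05 and 0.05 m and y of block6_center in the frame of tray between -0.05 and 0.05 m) or (y of block3_center in the frame of tray between -0.05 and 0.05 m and y of block7_center in the frame of tray between -0.05 and 0.05 m) or (y of block4_center in the frame of tray between -0.05 and 0.05 m and y of block5_center in the frame of tray between -0.05 and 0.05 m) or (y of block4_center in the frame of tray between -0.05 and 0.05 m and y of block6_center in the frame of tray between -0.05 and 0.05 m) or (y of block4_center in the frame of tray between -0.05 and 0.05 m and y of block7_center in the frame of tray between -0.05 and 0.05 m) or (y of block5_center in the frame of tray between -0.05 and 0.05 m and y of block6_center in the frame of tray between -0.05 and 0.05 m) or (y of block5_center in the frame of tray between -0.05 and 0.05 m and y of block7_center in the frame of tray between -0.05 and 0.05 m) or (y of block6_center in the frame of tray between -0.05 and 0.05 m and y of block7_center in the frame of tray between -0.05 and 0.05 m))) and ((y of each of block0_center, block1_center in the frame of tray above 0.05 m or y of each of block0_center, block2_center in the frame of tray above 0.05 m or y of each of block0_center, block3_center in the frame of tray above 0.05 m or y of each of block0_center, block4_center in the frame of tray above 0.05 m or y of each of block0_center, block5_center in the frame of tray above 0.05 m or y of each of block0_center, block6_center in the frame of tray above 0.05 m or y of each of block0_center, block7_center in the frame of tray above 0.05 m or y of each of block1_center, block2_center in the frame of tray above 0.05 m or y of each of block1_center, block3_center in the frame of tray above 0.05 m or y of each of block1_center, block4_center in the frame of tray above 0.05 m or y of each of block1_center, block5_center in the frame of tray above 0.05 m or y of each of block1_center, block6_center in the frame of tray above 0.05 m or y of each of block1_center, block7_center in the frame of tray above 0.05 m or y of each of block2_center, block3_center in the frame of tray above 0.05 m) or (y of each of block2_center, block4_center in the frame of tray above 0.05 m or y of each of block2_center, block5_center in the frame of tray above 0.05 m or y of each of block2_center, block6_center in the frame of tray above 0.05 m or y of each of block2_center, block7_center in the frame of tray above 0.05 m or y of each of block3_center, block4_center in the frame of tray above 0.05 m or y of each of block3_center, block5_center in the frame of tray above 0.05 m or y of each of block3_center, block6_center in the frame of tray above 0.05 m or y of each of block3_center, block7_center in the frame of tray above 0.05 m or y of each of block4_center, block5_center in the frame of tray above 0.05 m or y of each of block4_center, block6_center in the frame of tray above 0.05 m or y of each of block4_center, block7_center in the frame of tray above 0.05 m or y of each of block5_center, block6_center in the frame of tray above 0.05 m or y of each of block5_center, block7_center in the frame of tray above 0.05 m or y of each of block6_center, block7_center in the frame of tray above 0.05 m)) and horizontal distance between rake_grip and rest_seat below 0.03 m and z of rake_grip in the frame of rest_seat between -0.008 and 0.008 m and angle between the x axis of rake_grip and the x axis of rest_seat, either way round below 0.2 rad and angle between rake_grip's own z axis and vertical below 0.12 rad and linear speed of each of rake, block0, block1, block2, block3, block4, block5, block6, block7 below 0.02 m/s); the robot touches nothing.
It fails at once if the rake bears on the slats or the tray with more than 12 N (contact force between rake and slats above 12 N or contact force between rake and tray above 12 N).
It fails at once if the rake presses on a block with more than 12 N (contact force between rake and block0 above 12 N or contact force between rake and block1 above 12 N or contact force between rake and block2 above 12 N or contact force between rake and block3 above 12 N or contact force between rake and block4 above 12 N or contact force between rake and block5 above 12 N or contact force between rake and block6 above 12 N or contact force between rake and block7 above 12 N).
It fails at once if the fingers touch a block (contact force between the fingers and block0 above 0.5 N or contact force between the fingers and block1 above 0.5 N or contact force between the fingers and block2 above 0.5 N or contact force between the fingers and block3 above 0.5 N or contact force between the fingers and block4 above 0.5 N or contact force between the fingers and block5 above 0.5 N or contact force between the fingers and block6 above 0.5 N or contact force between the fingers and block7 above 0.5 N).
It fails at once if the arm or fingers press on the tray or slats (contact force between any of the fingers, the arm and tray above 3 N or contact force between any of the fingers, the arm and slats above 3 N).
It fails at once if a bystander is moved more than 15 mm (distance of any of bundle, knife, gluepot, sprayer, mug from where it was at the start of the episode above 0.015 m).
It also fails if it takes over 72 s, if anything falls off the work surface, if the arm or the gripper's body presses on something with over 40 N, if the wrist force passes 120 N, or if a joint passes its speed limit or range.

## Working session

There is one attempt and no reset: what is moved stays moved. The work goes in short steps, Python scripts to look and compute and a shell command to move; the robot and the scene stay as the last step left them, time stands still between calls to the robot, and variables do not carry over. Pictures are saved under pics/ and viewed, and the job is handed in when it is done.

```bash
ls; mkdir -p pics
python3 - <<'E'
from workcell import sensors, cams, manip
import cv2, numpy as np
o=sensors.get_obs(); print(o)
for n in("scene","top"):
    p,d=cams.camera(n); cv2.imwrite(f"pics/{n}0.png",p[...,::-1]); np.save(f"pics/{n}0.npy",d)
    m=cams.camera_model(n); print(n,np.round(m["intrinsics"],1).tolist(),np.round(m["view"],3).tolist())
print(manip.tip_reach)
E
```

```text
pics
{'clock': 0.0, 'joint_pos': array([-1.26756847,  0.33288621, -0.06470044,  1.46096117,  0.02161223,
        1.34988137, -0.08854025]), 'joint_velocities': array([ 0.00065247,  0.00190805, -0.00084956, -0.00234332,  0.00044087,
       -0.00118335,  0.00131882]), 'tau': array([-1.15845678e-04, -6.25426912e+01,  4.89703717e-02, -3.91607344e+01,
        1.61291898e-02,  9.75054310e-03, -2.96046119e-05]), 'position': array([0.19995321, 0.59178099, 0.24949748]), 'ee_rot': array([ 1.62201964e-01,  9.86757318e-01, -7.15831472e-04, -7.79357072e-05]), 'ft_force': array([0.77780563, 0.07427577, 0.2146578 ]), 'torque': array([ 0.01962342, -0.03638175, -0.01033726]), 'grip_width': 0.9982108311073151}
scene [[562.9, 0.0, 311.1], [0.0, 562.9, 245.5], [0.0, 0.0, 1.0]] [[-0.218, 0.976, 0.012, 0.146], [0.805, 0.187, -0.563, -0.436], [-0.551, -0.113, -0.827, 1.367], [0.0, 0.0, 0.0, 1.0]]
top [[537.5, 0.0, 325.5], [0.0, 537.5, 240.2], [0.0, 0.0, 1.0]] [[0.017, -1.0, 0.002, -0.031], [-0.996, -0.017, -0.09, 0.577], [0.09, -0.001, -0.996, 1.1], [0.0, 0.0, 0.0, 1.0]]
0.019
```

View pics/top0.png

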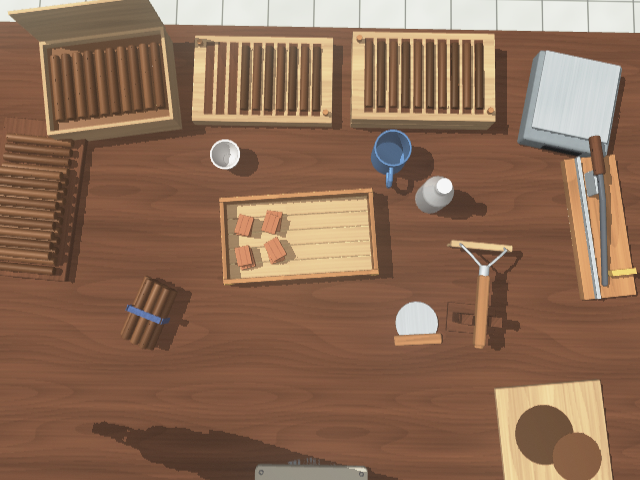

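View pics/scene0.png

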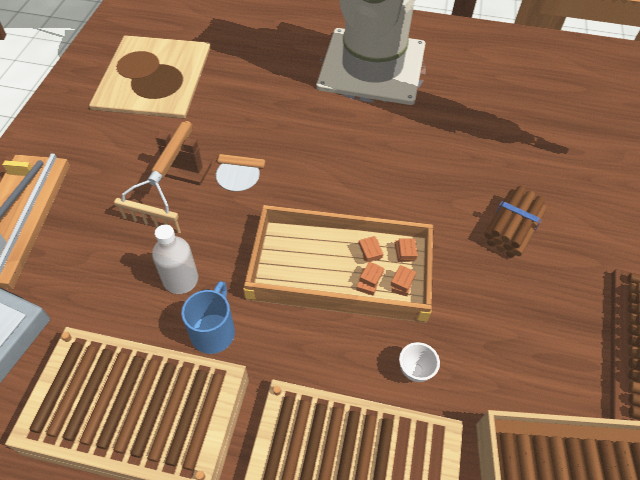

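```bash
cat > h.py <<'E'
import numpy as np, cv2
from workcell import sensors, cams, manip
def shot(n,tag):
    p,d=cams.camera(n); cv2.imwrite(f"pics/{n}{tag}.png",p[...,::-1]); np.save(f"pics/{n}{tag}.npy",d); return p,d
def cloud(n,d):
    m=cams.camera_model(n);K=np.array(m["intrinsics"]);V=np.array(m["view"])
    v,u=np.mgrid[0:480,0:640]
    c=np.stack([(u-K[0,2])/K[0,0]*d,(v-K[1,2])/K[1,1]*d,d],-1)
    w=(c-V[:3,3])@V[:3,:3]
    w[d<=0]=np.nan
    return w
def proj(n,P):
    m=cams.camera_model(n);K=np.array(m["intrinsics"]);V=np.array(m["view"])
    c=np.atleast_2d(P)@V[:3,:3].T+V[:3,3]; q=c@K.T; return q[:,:2]/q[:,2:]
def ray(n,u,v,z):
    m=cams.camera_model(n);K=np.array(m["intrinsics"]);V=np.array(m["view"])
    o=-V[:3,:3].T@V[:3,3]; r=V[:3,:3].T@np.linalg.inv(K)@np.array([u,v,1.])
    return o+r*(z-o[2])/r[2]
def crop(src,dst,x0,y0,x1,y1,s):
    im=cv2.imread(src)[y0:y1,x0:x1]; cv2.imwrite(dst,cv2.resize(im,None,fx=s,fy=s,interpolation=cv2.INTER_CUBIC))
E
python3 - <<'E'
from h import *
d=np.load("pics/top0.npy"); w=cloud("top",d)
np.set_printoptions(precision=3,suppress=True,linewidth=160)
# tray region heights
sub=w[180:295,210:390]
z=sub[...,2]
print("rim", np.nanpercentile(z,[1,10,50,90,99]))
for (u,v) in [(222,200),(370,192),(376,274),(224,283),(300,195),(300,277),(223,240),(374,235)]: print((u,v),w[v,u])
for (u,v) in [(340,205),(340,225),(340,240),(340,262),(300,225),(310,240),(232,240),(360,240),(350,215),(365,260),(258,240)]: print("floor",(u,v),w[v,u])
for (u,v) in [(244,226),(272,223),(244,257),(275,250)]: print("blk",w[v,u])
for (u,v) in [(484,285),(483,300),(482,320),(481,340),(484,270),(455,244),(510,248),(482,246),(435,195),(444,186),(392,150)]: print("rk",(u,v),w[v,u])
crop("pics/top0.png","pics/c1.png",210,180,390,295,4)
crop("pics/top0.png","pics/c2.png",380,220,540,360,5)
E
```

```text
rim [-0.005 -0.002  0.013  0.047  0.052]
(222, 200) [0.656 0.194 0.048]
(370, 192) [ 0.677 -0.112  0.05 ]
(376, 274) [ 0.509 -0.127  0.037]
(224, 283) [0.485 0.184 0.048]
(300, 195) [0.669 0.033 0.049]
(300, 277) [0.5   0.029 0.05 ]
(223, 240) [0.573 0.189 0.049]
(374, 235) [ 0.588 -0.121  0.047]
floor (340, 205) [ 0.655 -0.051  0.012]
floor (340, 225) [ 0.612 -0.052  0.013]
floor (340, 240) [ 0.58  -0.052  0.011]
floor (340, 262) [ 0.533 -0.053  0.013]
floor (300, 225) [0.61  0.033 0.016]
floor (310, 240) [0.579 0.011 0.016]
floor (232, 240) [0.576 0.176 0.019]
floor (360, 240) [ 0.581 -0.095  0.01 ]
floor (350, 215) [ 0.634 -0.073  0.012]
floor (365, 260) [ 0.539 -0.106  0.01 ]
floor (258, 240) [0.577 0.121 0.018]
blk [0.603 0.147 0.045]
blk [0.61  0.089 0.049]
blk [0.539 0.145 0.045]
blk [0.554 0.082 0.044]
rk (484, 285) [ 0.489 -0.334  0.089]
rk (483, 300) [ 0.46  -0.332  0.09 ]
rk (482, 320) [ 0.421 -0.329  0.091]
rk (481, 340) [ 0.383 -0.326  0.092]
rk (484, 270) [ 0.519 -0.335  0.088]
rk (455, 244) [ 0.572 -0.286  0.054]
rk (510, 248) [ 0.566 -0.399  0.053]
rk (482, 246) [ 0.569 -0.342  0.052]
rk (435, 195) [ 0.662 -0.233  0.113]
rk (444, 186) [ 0.673 -0.243  0.149]
rk (392, 150) [ 0.779 -0.162  0.004]
```

View pics/c1.png

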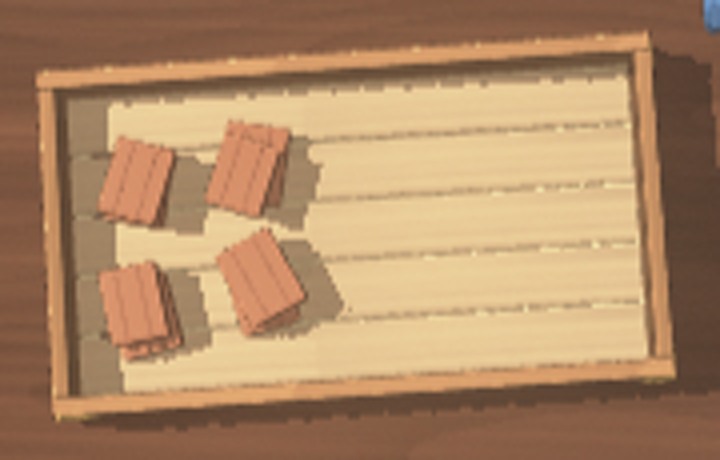

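View pics/c2.png

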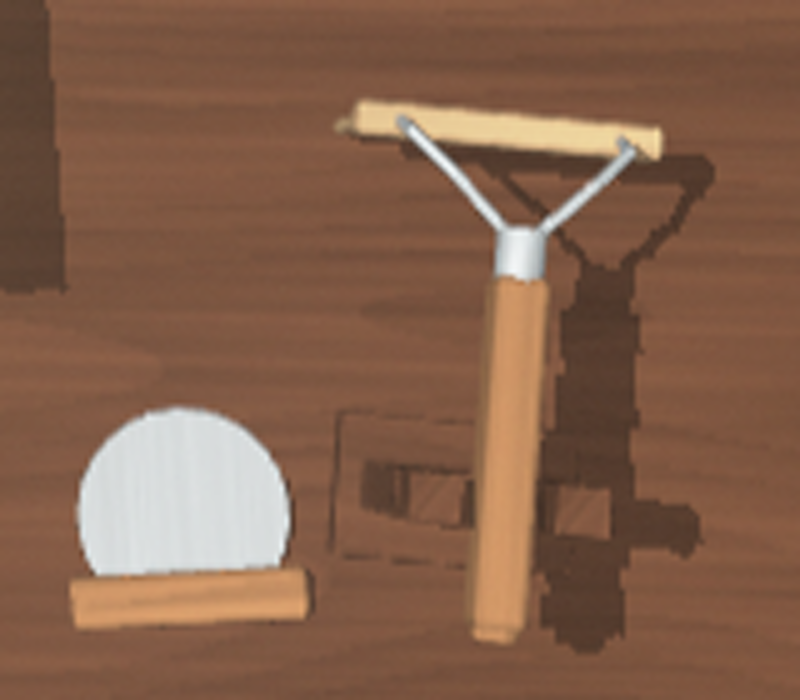

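```bash
cat > geo.py <<'E'
from h import *
np.set_printoptions(precision=4,suppress=True,linewidth=160)
c=np.array([[38,72],[650,33],[675,372],[55,417]])/4+[210,180]
T=np.array([ray("top",u,v,0.05) for u,v in c])
if __name__=="__main__":
    print(T); print(T.mean(0)); print([np.linalg.norm(T[i]-T[(i+1)%4]) for i in range(4)])
    e=(T[0]+T[3]-T[1]-T[2])/2; print("y axis angle",np.arctan2(e[1],e[0]),e)
    e=(T[0]+T[1]-T[2]-T[3])/2; print("x axis ang",np.arctan2(e[1],e[0]))
    r=lambda x,y,z:ray("top",380+x/5,220+y/5,z)
    for n,x,y,z in [("rear L",478,628,.091),("rear R",527,628,.091),("front L",492,280,.091),("front R",548,283,.091),("headLfront",358,100,.056),("headRfront",662,128,.056),("headRrear",660,158,.056),("headLrear",356,130,.056),("notch L",465,500,.091),("notch R",556,500,.091),("upL",400,500,.091),("upR",612,515,.091)]:
        print(n,r(x,y,z))
    # sidewalk: handle pts from depth
    w=cloud("top",np.load("pics/top0.npy"))
    R=w[215:355,440:530]; m=(R[...,2]>.082)&(R[...,2]<.1); P=R[m]; print(len(P)); 
    wd=P[:,1]
    xs=P[:,0]; 
    for a in np.arange(.36,.56,.02):
        q=P[(xs>a)&(xs<a+.02)]; 
        if len(q): print(round(a,2),len(q),np.median(q,0), q[:,1].min(),q[:,1].max())
    w=cloud("scene",np.load("pics/scene0.npy"))
    P=w.reshape(-1,3); P=P[(P[:,2]>.082)&(P[:,2]<.1)&(P[:,1]<-.28)&(P[:,1]>-.42)&(P[:,0]>.33)&(P[:,0]<.58)]; xs=P[:,0]
    print("scene", xs.min(),xs.max())
    for a in np.arange(.36,.56,.02):
        q=P[(xs>a)&(xs<a+.02)]
        if len(q): print(round(a,2),len(q),np.median(q,0), q[:,1].min(),q[:,1].max())
E
python3 geo.py
```

```text
[[ 0.6595  0.1989  0.05  ]
 [ 0.6853 -0.1168  0.05  ]
 [ 0.5104 -0.1311  0.05  ]
 [ 0.4823  0.1841  0.05  ]]
[0.5844 0.0338 0.05  ]
[np.float64(0.31669181567661275), np.float64(0.17544905037541325), np.float64(0.3164432789360381), np.float64(0.1778278068892569)]
y axis angle 1.6560045428818178 [-0.0269  0.3154  0.    ]
x axis ang 0.08221913886113402
rear L [ 0.3716 -0.316   0.091 ]
rear R [ 0.3719 -0.335   0.091 ]
front L [ 0.5065 -0.3226  0.091 ]
front R [ 0.5057 -0.3446  0.091 ]
headLfront [ 0.5799 -0.2786  0.056 ]
headRfront [ 0.5705 -0.4026  0.056 ]
headRrear [ 0.5583 -0.4016  0.056 ]
headLrear [ 0.5676 -0.2777  0.056 ]
notch L [ 0.4207 -0.3113  0.091 ]
notch R [ 0.4213 -0.3468  0.091 ]
upL [ 0.4203 -0.286   0.091 ]
upR [ 0.4159 -0.3686  0.091 ]
1202
0.36 71 [ 0.3741 -0.3232  0.0885] -0.3367672482397359 -0.3140647506220268
0.38 126 [ 0.3902 -0.3243  0.0897] -0.33618557847376473 -0.3149056794940083
0.4 241 [ 0.4133 -0.3296  0.0899] -0.36884220129681505 -0.2881295439661277
0.42 242 [ 0.4265 -0.324   0.0898] -0.3691541442687427 -0.28802979858273275
0.44 127 [ 0.4501 -0.3294  0.0893]
[... 512 characters left out ...]
25 -0.3123651274216652
0.38 88 [ 0.3906 -0.322   0.0896] -0.33607513853206694 -0.3122648653967211
0.4 178 [ 0.4137 -0.3255  0.0898] -0.36710840250319915 -0.28596862247803084
0.42 239 [ 0.4275 -0.3221  0.0895] -0.36724572275174466 -0.2847431153539981
0.44 104 [ 0.4502 -0.326   0.09  ] -0.3394986319064092 -0.3168604087765754
0.46 96 [ 0.4701 -0.328   0.09  ] -0.3415719900001678 -0.31910391761484425
0.48 102 [ 0.4897 -0.3288  0.0901] -0.34445520768336596 -0.3203073847473711
0.5 108 [ 0.5079 -0.3308  0.088 ] -0.34417797904777864 -0.32114198996821114
0.52 60 [ 0.5262 -0.3331  0.0859] -0.35309527790533035 -0.3175575597292676
0.54 10 [ 0.5435 -0.3172  0.0827] -0.3663510534686583 -0.3074843744283371
```

```bash
python3 -m jog '[[[0.03,-0.04,0],[0,0,0.05],100],[[0.038,-0.049,0],[0,0,0.05],100],[[0.038,-0.049,0],[0,0,0.05],100],[[0.038,-0.049,0],[0,0,0.05],100],[[0.038,-0.049,0],[0,0,0.05],100]]'
```

```text
clock: 0.72
position: [0.3796, 0.3532, 0.2469]
ee_rot: [0.029, 1.0, -0.002, -0.001]
ft_force: [1.2, 0.7, -0.4]
grip_width: 1.001
```

```bash
python3 -m jog '[[[0.02,-0.055,0],[0,0,0],60],[[0.02,-0.058,0],[0,0,0],60],[[0.02,-0.058,0],[0,0,0],60],[[0.015,-0.06,0],[0,0,0],60],[[0.015,-0.06,0],[0,0,0],60]]' && python3 -m jog '[[[0.01,-0.06,0],[0,0,0],60],[[0.0,-0.06,0],[0,0,0],60],[[0.0,-0.06,0],[0,0,0],60],[[0.0,-0.06,0],[0,0,0],60],[[0.0,-0.06,0],[0,0,0],60]]'
```

```text
clock: 1.35
position: [0.4704, 0.0567, 0.2459]
ee_rot: [0.03, 1.0, -0.002, -0.002]
ft_force: [0.3, 1.3, -0.6]
grip_width: 0.598
clock: 1.98
position: [0.4791, -0.2526, 0.2456]
ee_rot: [0.029, 1.0, -0.002, -0.001]
ft_force: [0.8, 0.6, -0.9]
grip_width: 0.601
```

```bash
python3 -m jog '[[[0.003,-0.05,0],[0,0,-0.01],60],[[0.0025,-0.028,-0.03],[0,0,-0.01],60],[[0,0,-0.04],[0,0,0],60],[[0,0,-0.04],[0,0,0],60],[[0,0,-0.01],[0,0,0],60]]'
python3 - <<'E'
from h import *
shot("top","1"); crop("pics/top1.png","pics/c3.png",380,220,540,360,5); print(sensors.get_obs()["position"],sensors.get_obs()["ee_rot"])
shot("scene","1"); crop("pics/scene1.png","pics/c4.png",60,60,260,230,4)
E
```

```text
clock: 2.6
position: [0.4818, -0.339, 0.1222]
ee_rot: [0.043, 0.999, -0.003, -0.002]
ft_force: [0.3, 0.4, 0.4]
grip_width: 0.6
[ 0.48209762 -0.33903471  0.12238031] [ 0.04306467  0.99906511 -0.00353968 -0.00134721]
```

View pics/c4.png

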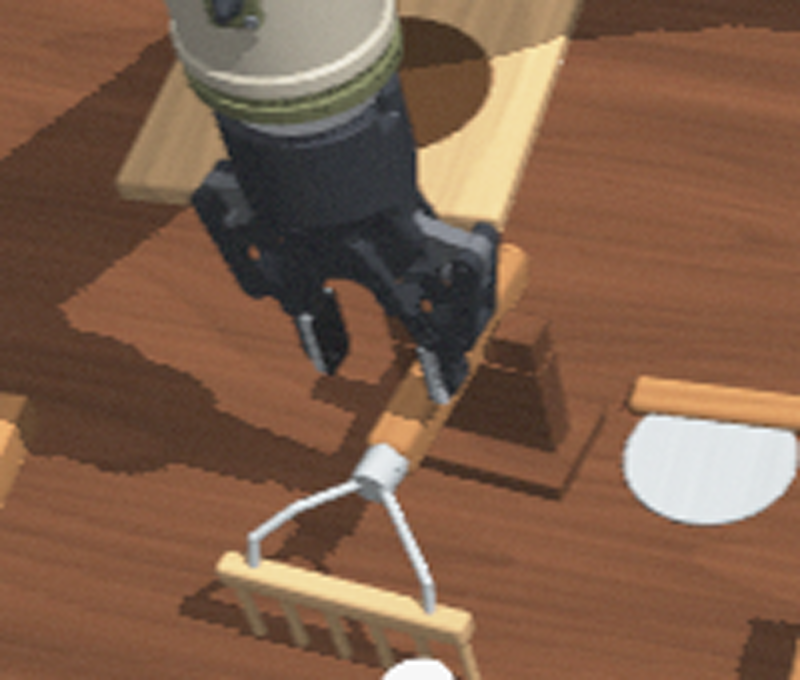

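```bash
python3 -m jog '[[[0.0025,0.008,-0.01],[0,0,0.008],60],[[0,0,-0.015],[0,0,0],60],[[0,0,-0.012],[0,0,0],60],[[0,0,-0.005],[0,0,0],60],[[0,0,0],[0,0,0],60]]' 60
```

```text
clock: 3.32
position: [0.4876, -0.331, 0.0827]
ee_rot: [0.038, 0.999, -0.004, 0.002]
ft_force: [0.3, 0.6, 0.5]
grip_width: 0.598
```

```bash
python3 -m jog '[[[-0.003,0,-0.002],[0,0,0],45],[[0,0,0],[0,0,0],20],[[0,0,0],[0,0,0],10],[[0,0,0],[0,0,0],10],[[0,0,0],[0,0,0],10]]' 90; python3 -c "
from h import *
o=sensors.get_obs(); print(o['position'],o['ee_rot'],o['ft_force'],o['torque'])"
```

```text
clock: 3.95
position: [0.4845, -0.3316, 0.0814]
ee_rot: [0.038, 0.999, -0.005, 0.003]
ft_force: [-0.0, -0.4, -0.9]
grip_width: 0.24
[ 0.48452071 -0.33157087  0.08138774] [ 0.03825779  0.99925319 -0.00476641  0.00258719] [-0.01880601 -0.39181218 -0.89200119] [ 0.05440184  0.0650441  -0.03726646]
```

```bash
python3 -m jog '[[[0,0,0.01],[0,0,0],10],[[0,0,0.03],[0,0,0],10],[[0,0,0.05],[0,0,0],10],[[0,0,0.05],[0,0,0],10],[[0,0.02,0.05],[0,0,0],10]]'
python3 - <<'E'
from h import *
shot("scene","2"); crop("pics/scene2.png","pics/c5.png",60,40,260,230,4); o=sensors.get_obs(); print(o['position'],o['ee_rot'],o['ft_force'],o['torque'])
E
```

```text
clock: 4.58
position: [0.4812, -0.3111, 0.2754]
ee_rot: [0.04, 0.999, -0.004, -0.001]
ft_force: [1.3, 0.5, -0.5]
grip_width: 0.242
[ 0.48385433 -0.30957137  0.28222799] [ 0.03847329  0.99924407 -0.0046266   0.00311285] [ 4.02974911 -0.11275331  5.15940399] [-0.09120989 -0.24517328 -0.01855315]
```

View pics/c5.png

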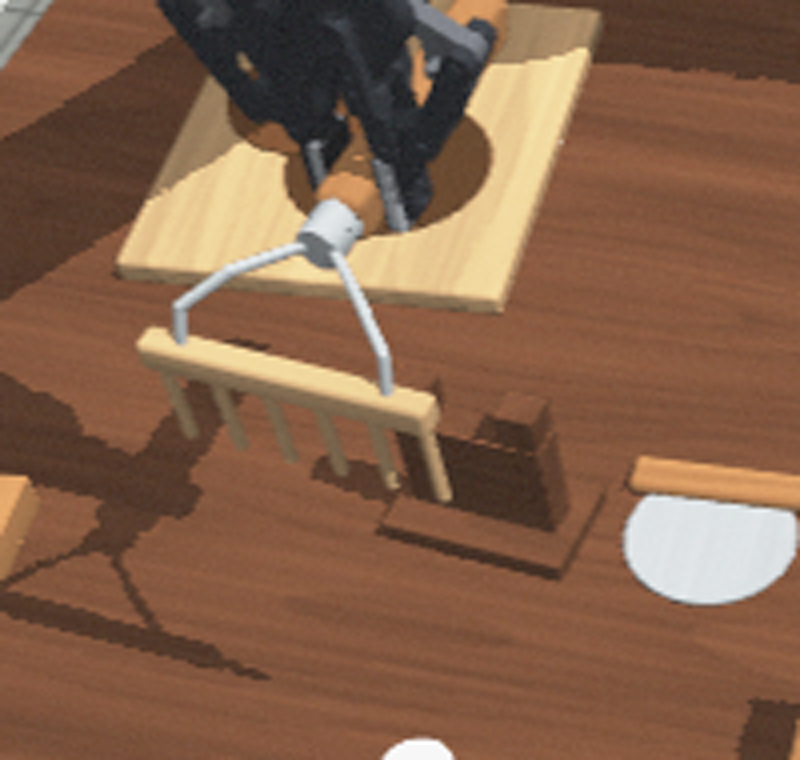

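```bash
cat >> h.py <<'E'
TC=np.array([.5844,.0338,0]); TY=1.6555-np.pi/2
TR=np.array([[np.cos(TY),-np.sin(TY),0],[np.sin(TY),np.cos(TY),0],[0,0,1]])
def totray(P): return (np.asarray(P)-TC)@TR
def toworld(p): return TR@np.asarray(p)+TC
E
python3 - <<'E'
from h import *
np.set_printoptions(precision=3,suppress=True)
B={"A":[(127,137),(174,152),(152,225),(100,213)],"B":[(100,272),(155,262),(172,340),(118,348)],"C":[(232,135),(287,150),(260,217),(208,203)],"D":[(218,257),(265,230),(303,298),(252,333)]}
for k,v in B.items():
    P=np.array([totray(ray("top",210+x/4,180+y/4,.046)) for x,y in v]); print(k,P.mean(0)[:2],"y",P[:,1].min(),P[:,1].max(),"x",P[:,0].min(),P[:,0].max())
# lower layer visible corners
for x,y in [(230,120),(290,130),(245,332),(300,315),(180,345),(130,358)]: print(totray(ray("top",210+x/4,180+y/4,.032)))
p=toworld([0,.166,0]); print("grip for teeth .081",p)
p=toworld([0,.225,0]); print("grip for teeth .140",p)
for s in((435,208),(392,160)): print(totray(ray("top",*s,0)))
E
```

```text
A [0.029 0.11 ] y 0.09093429495118907 0.13070879329673504 x 0.006020647761335888 0.05249973004994605
B [-0.035  0.115] y 0.09739327162645527 0.1323216079181005 x -0.055978516346360425 -0.013158236210957333
C [0.028 0.054] y 0.03268200139998944 0.0749486095011051 x 0.006383392361940375 0.049867924311913336
D [-0.026  0.051] y 0.029141429547519273 0.07142547856439985 x -0.05296990219854907 -0.000502819217284887
[0.06  0.062 0.032]
[0.053 0.031 0.032]
[-0.051  0.061  0.032]
[-0.045  0.032  0.032]
[-0.056  0.095  0.032]
[-0.061  0.121  0.032]
grip for teeth .081 [0.57  0.199 0.   ]
grip for teeth .140 [0.565 0.258 0.   ]
[ 0.045 -0.295  0.   ]
[ 0.156 -0.211  0.   ]
```

```bash
python3 -m jog '[[[0.01,0.04,0],[0,0,-0.12],10],[[0.01,0.055,0],[0,0,-0.16],10],[[0.01,0.055,0],[0,0,-0.16],10],[[0.01,0.055,0],[0,0,-0.16],10],[[0.01,0.055,0],[0,0,-0.16],10]]' && python3 -m jog '[[[0.01,0.055,0],[0,0,-0.16],10],[[0.01,0.055,0],[0,0,-0.16],10],[[0.01,0.055,0],[0,0,-0.16],10],[[0.01,0.04,0],[0,0,-0.1],10],[[0,0.02,0],[0,0,0],10]]'
```

```text
clock: 5.25
position: [0.5319, -0.0559, 0.2881]
ee_rot: [0.41, 0.912, -0.006, 0.005]
ft_force: [0.7, -0.6, -0.9]
grip_width: 0.239
clock: 5.88
position: [0.5716, 0.1793, 0.291]
ee_rot: [0.66, 0.751, -0.006, 0.003]
ft_force: [0.3, 0.2, -0.7]
grip_width: 0.242
```

```bash
cat >> h.py <<'E'
from scipy.spatial.transform import Rotation as Ro
H=Ro.from_quat([.03826,.99925,-.00477,.00259]); RH=Ro.from_euler('z',-.077)
def st():
    o=sensors.get_obs(); R=Ro.from_quat(o['ee_rot'])*H.inv()*RH
    t=np.array(o['position'])+R.apply([.085,0,-.0814])
    tt=totray(t); e=R.as_euler('ZYX')
    print("t%.2f tcp"%o['clock'],np.round(o['position'],4),"teeth tray mm",np.round(tt*1e3,1),"yaw err",round(float(e[0]-(TY-np.pi/2)),4),"pitch,roll",np.round(e[1:],4),"F",np.round(o['ft_force'],2),"M",np.round(o['torque'],2))
    return tt
E
cat > st.py <<'E'
from h import *
st()
E
python3 st.py
python3 -m jog '[[[0,0.005,-0.03],[0,0,-0.03],10],[[0,0.0,-0.04],[0,0,-0.0],10],[[0,0,-0.04],[0,0,0],10],[[0,0,-0.02],[0,0,0],10],[[0,0,0],[0,0,0],10]]'; python3 st.py
```

```text
t5.88 tcp [0.5716 0.1793 0.291 ] teeth tray mm [  3.6  60.6 210.2] yaw err 0.0428 pitch,roll [-0.0072  0.0054] F [ 0.26  0.23 -0.69] M [0.   0.02 0.02]
clock: 6.5
position: [0.5711, 0.1825, 0.1601]
ee_rot: [0.669, 0.743, -0.005, 0.005]
ft_force: [-0.2, -0.3, -1.4]
grip_width: 0.239
t6.50 tcp [0.5711 0.1825 0.1601] teeth tray mm [ 1.6 63.7 79.4] yaw err 0.0192 pitch,roll [-0.0079  0.0079] F [-0.16 -0.3  -1.37] M [0.05 0.02 0.02]
```

Run:
```python
from h import *
t=st(); pts=np.array([toworld(t+[0,0,0])])
o=sensors.get_obs(); R=Ro.from_quat(o['ee_rot'])*H.inv()*RH
L=[]
for s in("top","scene"):
    shot(s,"3")
    im=cv2.imread(f"pics/{s}3.png")
    im=cv2.resize(im,None,fx=4,fy=4,interpolation=cv2.INTER_CUBIC)
    for i in range(6):
        P=np.array(o['position'])+R.apply([.085,(i-2.5)*.023,-.0814]); u,v=proj(s,P)[0]
        cv2.circle(im,(int(u*4+2),int(v*4+2)),3,(0,255,0),1)
    if s=="top": im=im[4*170:4*300,4*200:4*400]
    else: im=im[4*180:4*330,4*240:4*440]
    cv2.imwrite(f"pics/o_{s}.png",im)
```

```text
t6.50 tcp [0.5711 0.1825 0.1601] teeth tray mm [ 1.6 63.7 79.4] yaw err 0.0192 pitch,roll [-0.0079  0.0079] F [-0.16 -0.3  -1.37] M [0.05 0.02 0.02]
```

View pics/o_top.png

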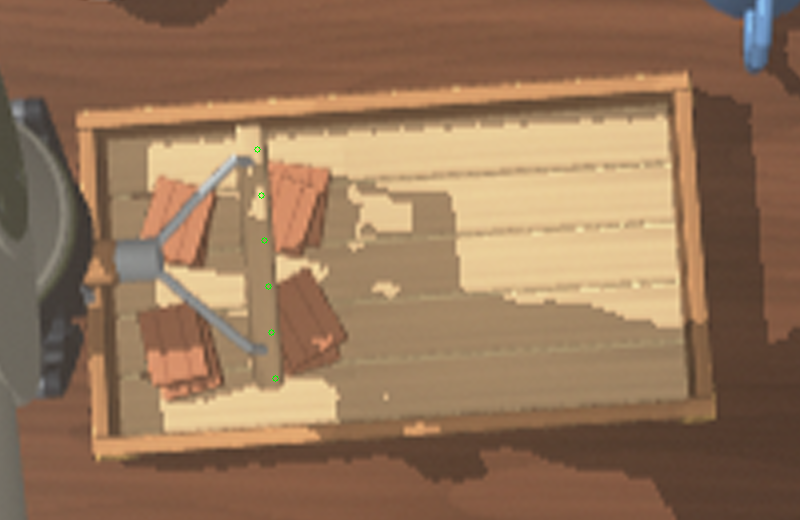

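View pics/o_scene.png

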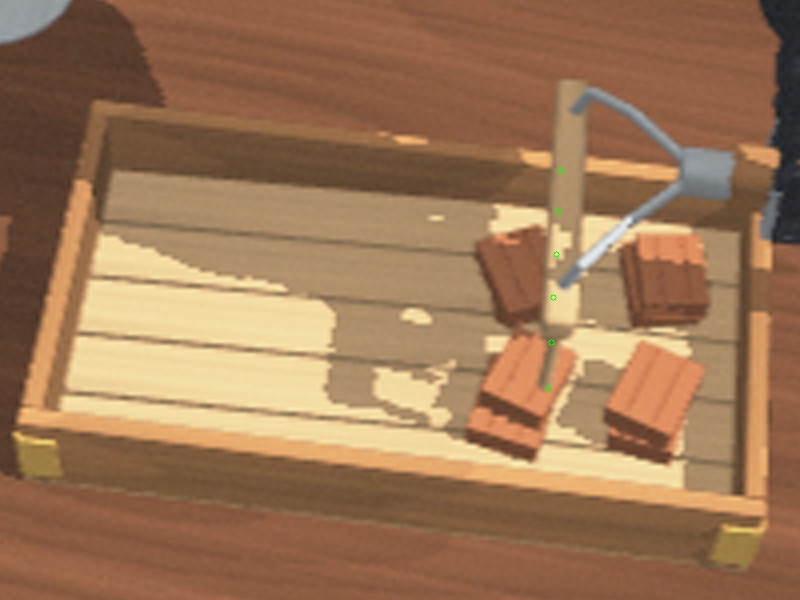

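```bash
python3 -m jog '[[[-0.001,0.01,0],[0,0,-0.019],10],[[-0.001,0.009,0],[0,0,0],10],[[0,0,-0.012],[0,0,0],10],[[0,0,-0.01],[0,0,0],10],[[0,0,0],[0,0,0],10]]'; python3 st.py
```

```text
clock: 7.22
position: [0.5709, 0.2042, 0.1411]
ee_rot: [0.676, 0.737, -0.002, 0.005]
ft_force: [-0.7, 0.5, -1.5]
grip_width: 0.241
t7.22 tcp [0.5709 0.2042 0.1411] teeth tray mm [ 2.1 85.5 60.1] yaw err -0.0001 pitch,roll [-0.0049  0.0142] F [-0.72  0.48 -1.52] M [0.02 0.01 0.03]
```

```bash
python3 -m jog '[[[-0.002,-0.0025,-0.006],[0,0.012,0],10],[[0,0,-0.006],[0,0,0],10],[[0,0,-0.006],[0,0,0],10],[[0,0,-0.004],[0,0,0],10],[[0,0,0],[0,0,0],10]]'; python3 st.py
```

```text
clock: 7.85
position: [0.5689, 0.2007, 0.1174]
ee_rot: [0.677, 0.736, -0.006, 0.001]
ft_force: [0.2, -0.1, -1.6]
grip_width: 0.24
t7.85 tcp [0.5689 0.2007 0.1174] teeth tray mm [-1.3 82.3 36.4] yaw err -0.001 pitch,roll [-0.0042  0.0011] F [ 0.24 -0.15 -1.61] M [ 0.02  0.02 -0.01]
```

```bash
python3 -m jog '[[[0.0004,-0.004,0],[0,0,0],10],[[0.0005,-0.006,0],[0,0,0],10],[[0.0005,-0.006,0],[0,0,0],10],[[0.0005,-0.006,0],[0,0,0],10],[[0.0005,-0.006,0],[0,0,0],10]]'; python3 st.py;  python3 -m jog '[[[0.0005,-0.006,0],[0,0,0],10],[[0.0005,-0.006,0],[0,0,0],10],[[0.0005,-0.006,0],[0,0,0],10],[[0.0005,-0.006,0],[0,0,0],10],[[0.0005,-0.004,0],[0,0,0],10]]'; python3 st.py
```

```text
clock: 8.48
position: [0.5719, 0.1709, 0.1182]
ee_rot: [0.677, 0.736, -0.006, 0.001]
ft_force: [0.2, 0.4, -1.1]
grip_width: 0.244
t8.47 tcp [0.5719 0.1709 0.1182] teeth tray mm [-0.8 52.3 37.1] yaw err -0.001 pitch,roll [-0.0038  0.0024] F [ 0.17  0.41 -1.07] M [ 0.02  0.01 -0.05]
clock: 9.1
position: [0.5746, 0.1404, 0.1182]
ee_rot: [0.677, 0.736, -0.006, 0.001]
ft_force: [-0.2, 0.0, -0.9]
grip_width: 0.243
t9.10 tcp [0.5746 0.1404 0.1182] teeth tray mm [-0.7 21.7 37.1] yaw err -0.0015 pitch,roll [-0.0039  0.0023] F [-0.23  0.05 -0.87] M [0.05 0.01 0.02]
```

```bash
python3 -m jog '[[[0.0005,-0.006,0],[0,0,0],10],[[0.0005,-0.006,0],[0,0,0],10],[[0.0003,-0.003,0],[0,0,0],10],[[0,0,0],[0,0,0],10]]'
cat > look.py <<'E'
import sys
from h import *
st()
for s in ("top","scene"):
    shot(s,sys.argv[1]); f=f"pics/{s}{sys.argv[1]}.png"
    crop(f,f"pics/l_{s}{sys.argv[1]}.png",*((205,180,395,295,4) if s=="top" else (240,180,440,330,4)))
E
python3 look.py 4
```

```text
clock: 9.6
position: [0.576, 0.124, 0.1182]
ee_rot: [0.677, 0.736, -0.006, 0.001]
ft_force: [-1.0, 0.3, -1.2]
grip_width: 0.24
t9.60 tcp [0.576  0.124  0.1182] teeth tray mm [-0.7  5.3 37.2] yaw err -0.0019 pitch,roll [-0.004   0.0024] F [-1.04  0.34 -1.2 ] M [ 0.06  0.01 -0.01]
```

View pics/l_top4.png

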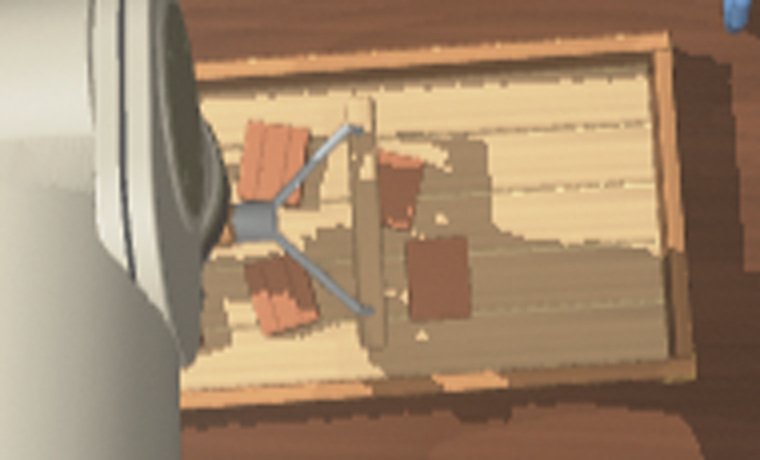

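View pics/l_scene4.png

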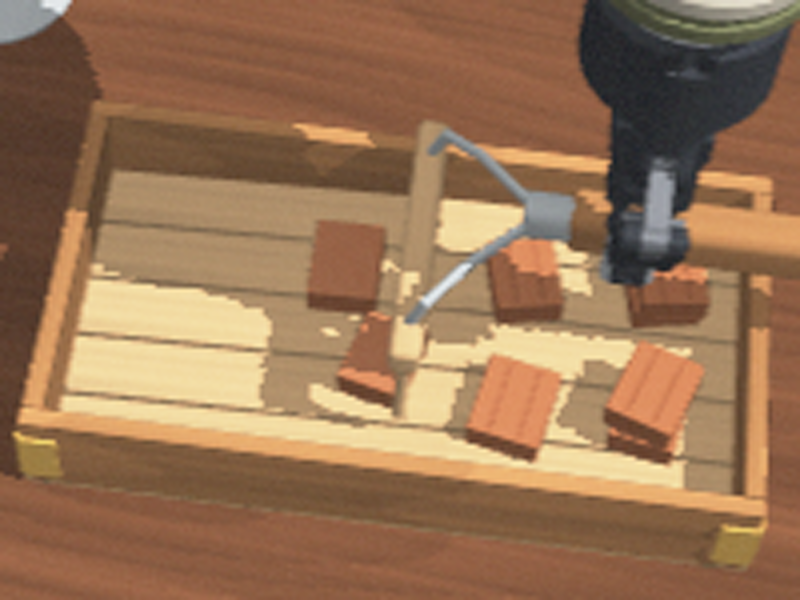

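```bash
python3 -m jog '[[[0,0.002,0.015],[0,0,0],10],[[-0.001,0.015,0.01],[0,0,0],10],[[-0.002,0.025,0],[0,0,0],10],[[-0.002,0.025,0],[0,0,0],10],[[-0.001,0.01,0],[0,0,0],10]]'; python3 -m jog '[[[0,0,0],[0,0,0],10]]'; python3 st.py
```

```text
clock: 10.32
position: [0.57, 0.2077, 0.1481]
ee_rot: [0.676, 0.737, -0.004, 0.001]
ft_force: [-0.1, 0.1, -1.5]
grip_width: 0.241
clock: 10.45
position: [0.5698, 0.2088, 0.1484]
ee_rot: [0.676, 0.737, -0.004, 0.001]
ft_force: [0.3, -0.4, -1.0]
grip_width: 0.24
t10.45 tcp [0.5698 0.2088 0.1484] teeth tray mm [ 0.9 90.5 67.1] yaw err 0.0017 pitch,roll [-0.0011  0.0056] F [ 0.26 -0.41 -0.99] M [ 0.04 -0.03 -0.01]
```

```bash
python3 -m jog '[[[0,-0.009,-0.004],[0,0,0],10],[[0,0,-0.01],[0,0.004,0],10],[[0,0,-0.01],[0,0,0],10],[[0,0,-0.008],[0,0,0],10],[[0,0,-0.004],[0,0,0],10]]'; python3 st.py
```

```text
clock: 11.08
position: [0.5701, 0.1956, 0.1096]
ee_rot: [0.677, 0.736, -0.006, -0.0]
ft_force: [0.0, -0.1, -0.4]
grip_width: 0.239
t11.07 tcp [0.5701 0.1956 0.1096] teeth tray mm [-0.8 77.2 28.4] yaw err -0.0026 pitch,roll [-0.0022  0.0006] F [ 0.04 -0.05 -0.39] M [0.09 0.04 0.  ]
```

```bash
python3 -m jog '[[[0,0.002,-0.002],[0,0,0],10],[[0,0,-0.002],[0,0,0],10],[[0,0,-0.002],[0,0,0],10],[[0,0,0],[0,0,0],10]]'; python3 st.py
```

```text
clock: 11.58
position: [0.5702, 0.1981, 0.1033]
ee_rot: [0.677, 0.736, -0.006, -0.0]
ft_force: [0.3, 0.7, -1.5]
grip_width: 0.242
t11.57 tcp [0.5702 0.1981 0.1033] teeth tray mm [-0.4 79.7 22.1] yaw err -0.0022 pitch,roll [-0.0021  0.0008] F [ 0.29  0.68 -1.52] M [ 0.04 -0.   -0.04]
```

```bash
python3 -m jog '[[[0,0,-0.001],[0,0,0],10],[[0,0,0],[0,0,0],10]]'; python3 st.py;  python3 -m jog '[[[0,0,-0.001],[0,0,0],10],[[0,0,0],[0,0,0],10]]'; python3 st.py
```

```text
clock: 11.82
position: [0.5703, 0.1981, 0.1025]
ee_rot: [0.677, 0.736, -0.006, -0.0]
ft_force: [0.2, 0.2, -0.0]
grip_width: 0.241
t11.82 tcp [0.5703 0.1981 0.1025] teeth tray mm [-0.2 79.8 21.2] yaw err -0.0022 pitch,roll [-0.0019  0.0012] F [ 0.23  0.18 -0.03] M [ 0.06 -0.01 -0.04]
clock: 12.08
position: [0.5704, 0.1981, 0.1015]
ee_rot: [0.677, 0.736, -0.005, 0.0]
ft_force: [-0.0, -0.6, -0.6]
grip_width: 0.246
t12.07 tcp [0.5704 0.1981 0.1015] teeth tray mm [-0.2 79.8 20.3] yaw err -0.0022 pitch,roll [-0.0018  0.0014] F [-0.03 -0.57 -0.61] M [ 0.05  0.01 -0.01]
```

```bash
python3 -m jog '[[[0,0,-0.0008],[0,0,0],10],[[0,0,0],[0,0,0],10]]'; python3 st.py;  python3 -m jog '[[[0,0,-0.0008],[0,0,0],10],[[0,0,0],[0,0,0],10]]'; python3 st.py
```

```text
clock: 12.32
position: [0.5704, 0.1981, 0.1007]
ee_rot: [0.677, 0.736, -0.005, 0.0]
ft_force: [0.4, -0.7, -2.3]
grip_width: 0.241
t12.32 tcp [0.5704 0.1981 0.1007] teeth tray mm [-0.2 79.8 19.4] yaw err -0.0022 pitch,roll [-0.0018  0.0014] F [ 0.43 -0.68 -2.27] M [ 0.03 -0.01 -0.02]
clock: 12.58
position: [0.5704, 0.1981, 0.0999]
ee_rot: [0.677, 0.736, -0.005, 0.0]
ft_force: [0.0, 0.4, -1.3]
grip_width: 0.243
t12.57 tcp [0.5704 0.1981 0.0999] teeth tray mm [-0.1 79.8 18.6] yaw err -0.0022 pitch,roll [-0.0018  0.0014] F [ 0.04  0.36 -1.29] M [-0.02  0.03 -0.04]
```

```bash
python3 -m jog '[[[0,0,-0.0006],[0,0,0],10],[[0,0,0],[0,0,0],10]]'; python3 st.py;  python3 -m jog '[[[0,0,-0.0005],[0,0,0],10],[[0,0,0],[0,0,0],10]]'; python3 st.py
```

```text
clock: 12.82
position: [0.5705, 0.1983, 0.0996]
ee_rot: [0.677, 0.736, -0.005, 0.0]
ft_force: [-0.1, -0.1, 0.1]
grip_width: 0.241
t12.82 tcp [0.5705 0.1983 0.0996] teeth tray mm [ 0.1 79.9 18.3] yaw err -0.0021 pitch,roll [-0.0016  0.0018] F [-0.06 -0.08  0.11] M [-0.16  0.11 -0.03]
clock: 13.08
position: [0.5706, 0.1984, 0.0994]
ee_rot: [0.677, 0.736, -0.005, 0.0]
ft_force: [-1.2, -0.1, 2.0]
grip_width: 0.241
t13.07 tcp [0.5706 0.1984 0.0994] teeth tray mm [ 0.1 80.1 18.1] yaw err -0.0021 pitch,roll [-0.0013  0.002 ] F [-1.22 -0.15  2.03] M [-0.28  0.2  -0.18]
```

```bash
python3 -m jog '[[[0.0003,-0.004,-0.0002],[0,0.002,0],10],[[0.0004,-0.005,-0.0002],[0,0.001,0],10]]'; python3 st.py
```

```text
clock: 13.32
position: [0.5719, 0.1901, 0.0996]
ee_rot: [0.677, 0.736, -0.005, -0.001]
ft_force: [-0.7, 1.6, 2.7]
grip_width: 0.241
t13.32 tcp [0.5719 0.1901 0.0996] teeth tray mm [ 0.8 71.8 18.2] yaw err -0.0007 pitch,roll [0.0001 0.0008] F [-0.66  1.64  2.68] M [ 0.16 -0.11  0.11]
```

```bash
python3 -m jog '[[[0.0003,-0.005,-0.0001],[0,0,0],10],[[0.0004,-0.005,-0.0001],[0,0,0],10],[[0.0004,-0.005,-0.0001],[0,0,0],10]]'; python3 st.py
```

```text
clock: 13.7
position: [0.5735, 0.1739, 0.0995]
ee_rot: [0.677, 0.736, -0.005, -0.001]
ft_force: [-0.7, 1.6, 2.4]
grip_width: 0.244
t13.70 tcp [0.5735 0.1739 0.0995] teeth tray mm [ 1.1 55.5 18.1] yaw err -0.001 pitch,roll [0.0004 0.0017] F [-0.67  1.56  2.44] M [ 0.16 -0.17  0.04]
```

Steady about 3.6 N. Continue.

```bash
python3 -m jog '[[[0.0003,-0.005,-0.0001],[0,0,0],10],[[0.0004,-0.005,-0.0001],[0,0,0],10],[[0.0004,-0.005,-0.0001],[0,0,0],10],[[0.0004,-0.005,-0.0001],[0,0,0],10]]'; python3 st.py
```

```text
clock: 14.2
position: [0.5754, 0.153, 0.0995]
ee_rot: [0.677, 0.736, -0.004, -0.001]
ft_force: [0.3, 3.1, 4.8]
grip_width: 0.24
t14.20 tcp [0.5754 0.153  0.0995] teeth tray mm [ 1.2 34.6 18. ] yaw err -0.0008 pitch,roll [0.0013 0.0024] F [0.33 3.13 4.79] M [ 0.38 -0.09 -0.01]
```

```bash
python3 -m jog '[[[0.0003,-0.005,0.0002],[0,0,0],10],[[0.0003,-0.005,0.0001],[0,0,0],10],[[0.0003,-0.005,0],[0,0,0],10]]'; python3 st.py
```

```text
clock: 14.58
position: [0.5759, 0.1363, 0.0993]
ee_rot: [0.677, 0.736, -0.005, -0.001]
ft_force: [0.9, 1.2, 1.2]
grip_width: 0.244
t14.57 tcp [0.5759 0.1363 0.0993] teeth tray mm [ 0.2 17.9 17.9] yaw err -0.0012 pitch,roll [0.0006 0.0012] F [0.9  1.22 1.19] M [ 0.17 -0.08  0.02]
```

```bash
python3 -m jog '[[[0.0004,-0.005,-0.0002],[0,0,0],10],[[0.0004,-0.005,-0.0002],[0,0,0],10],[[0.0004,-0.005,-0.0002],[0,0,0],10]]'; python3 st.py
```

```text
clock: 14.95
position: [0.577, 0.12, 0.0984]
ee_rot: [0.677, 0.736, -0.005, -0.001]
ft_force: [0.4, 2.5, 1.2]
grip_width: 0.243
t14.95 tcp [0.577  0.12   0.0984] teeth tray mm [-0.1  1.5 17. ] yaw err -0.0014 pitch,roll [0.0002 0.0008] F [0.38 2.54 1.16] M [ 0.23 -0.16  0.01]
```

```bash
python3 -m jog '[[[0.0004,-0.005,-0.0005],[0,0,0],10],[[0.0004,-0.005,-0.0005],[0,0,0],10],[[0.0004,-0.005,-0.0004],[0,0,0],10]]'; python3 st.py
```

```text
clock: 15.32
position: [0.5787, 0.1044, 0.0975]
ee_rot: [0.677, 0.736, -0.004, -0.001]
ft_force: [-0.7, 2.5, 4.2]
grip_width: 0.243
t15.32 tcp [0.5787 0.1044 0.0975] teeth tray mm [  0.3 -14.1  16. ] yaw err -0.001 pitch,roll [0.0008 0.0018] F [-0.71  2.53  4.15] M [ 0.25 -0.07 -0.03]
```

```bash
python3 look.py 5
```

```text
t15.32 tcp [0.5787 0.1044 0.0975] teeth tray mm [  0.3 -14.1  16. ] yaw err -0.001 pitch,roll [0.0008 0.0018] F [-0.71  2.53  4.15] M [ 0.25 -0.07 -0.03]
```

View pics/l_top5.png

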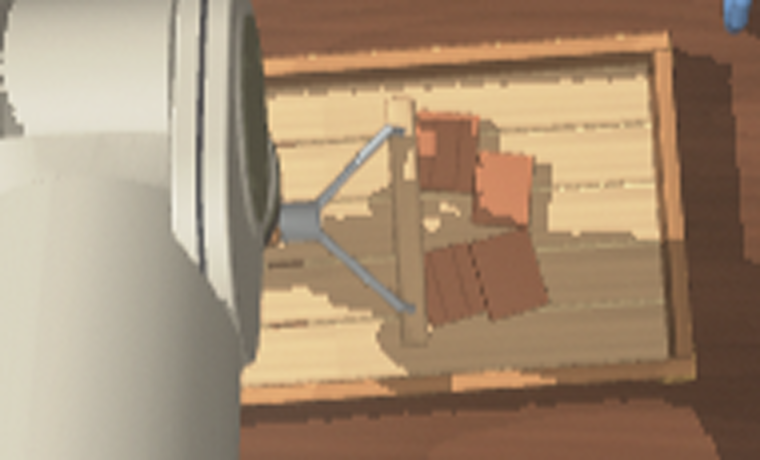

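View pics/l_scene5.png

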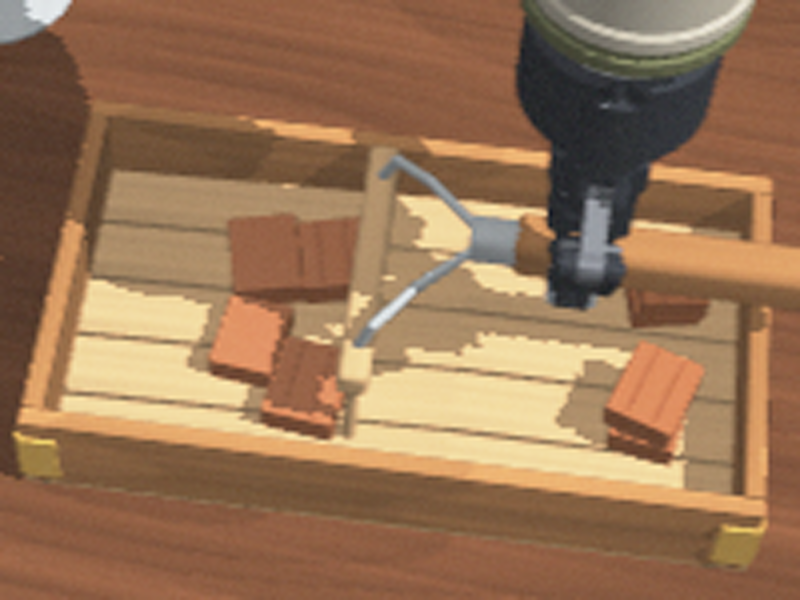

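Run:
```python
from h import *
for x,y in [(447,152),(504,188),(452,286),(511,273)]: print(np.round(totray(ray("top",205+x/4,180+y/4,.029))*1e3,1))
```

```text
[ 36.5 -39.3  29. ]
[ 15.5 -67.8  29. ]
[-34.  -37.2  29. ]
[-29.3 -68.4  29. ]
```

```bash
python3 -m jog '[[[-0.0002,0.003,0.0001],[0,0,0],10],[[-0.0002,0.003,0.0001],[0,0,0],10]]'; python3 st.py; python3 -m jog '[[[-0.0002,0.003,0.0002],[0,0,0],10],[[-0.0002,0.003,0.0002],[0,0,0],10]]'; python3 st.py
```

```text
clock: 15.68
position: [0.578, 0.1082, 0.0971]
ee_rot: [0.678, 0.735, -0.006, -0.0]
ft_force: [-0.7, -1.3, 1.8]
grip_width: 0.24
t15.68 tcp [0.578  0.1082 0.0971] teeth tray mm [ -0.3 -10.5  15.9] yaw err -0.0036 pitch,roll [-0.0019  0.0008] F [-0.73 -1.34  1.77] M [-0.77 -0.21 -0.03]
clock: 15.92
position: [0.5775, 0.1142, 0.0973]
ee_rot: [0.678, 0.735, -0.006, 0.0]
ft_force: [-0.1, -2.1, 1.8]
grip_width: 0.244
t15.93 tcp [0.5775 0.1142 0.0973] teeth tray mm [-0.4 -4.6 16.2] yaw err -0.0039 pitch,roll [-0.0028  0.0004] F [-0.12 -2.08  1.82] M [-0.74 -0.27 -0.05]
```

```bash
python3 -m jog '[[[0,0.002,0.02],[0,0,0],10],[[-0.001,0.015,0.025],[0,0,0],10],[[-0.003,0.032,0.005],[0,0,0],10],[[-0.003,0.036,0],[0,0,0],10],[[-0.003,0.036,0],[0,0,0],10]]'; python3 -m jog '[[[-0.001,0.012,0],[0,0,0.002],10],[[0,0,0],[0,0,0],10]]'; python3 look.py 6
```

```text
clock: 16.55
position: [0.5666, 0.2379, 0.154]
ee_rot: [0.679, 0.734, -0.005, -0.001]
ft_force: [0.2, -0.4, -2.4]
grip_width: 0.242
clock: 16.8
position: [0.5645, 0.254, 0.1555]
ee_rot: [0.677, 0.736, -0.005, -0.002]
ft_force: [-0.0, -1.1, -1.8]
grip_width: 0.237
t16.80 tcp [0.5645 0.254  0.1555] teeth tray mm [ -1.3 136.3  73.9] yaw err -0.0009 pitch,roll [0.002  0.0003] F [-0.04 -1.07 -1.76] M [-0.03 -0.05 -0.  ]
```

View pics/l_scene6.png

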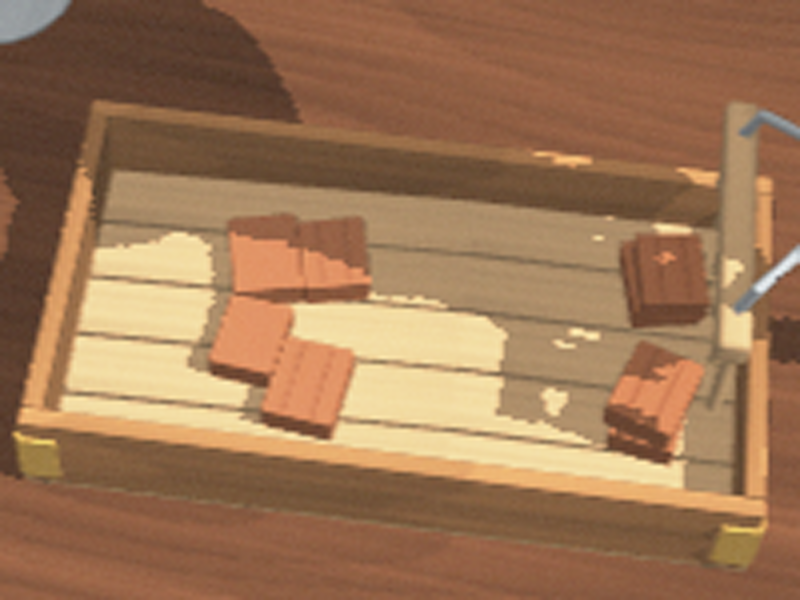

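View pics/l_top6.png

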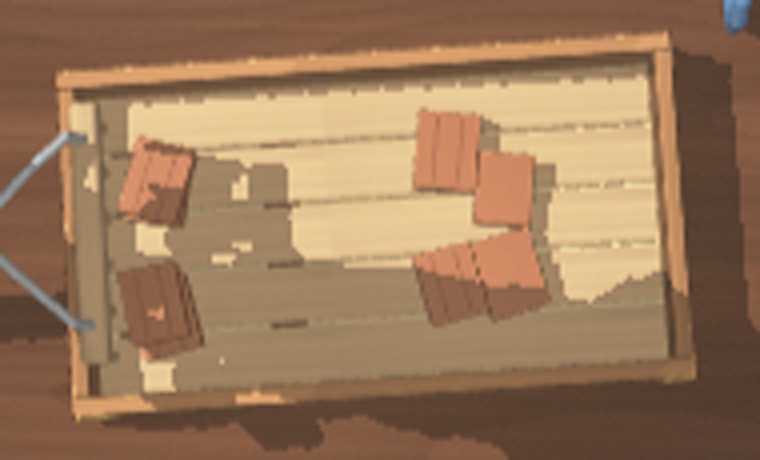

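```bash
python3 -m jog '[[[0.001,0.004,-0.008],[0,0,0],10],[[0,0,-0.006],[0,0,0],10],[[0,0,0],[0,0,0],10]]'; python3 st.py
```

```text
clock: 17.27
position: [0.5665, 0.2535, 0.1402]
ee_rot: [0.679, 0.734, -0.005, -0.001]
ft_force: [-0.7, -0.2, -0.9]
grip_width: 0.24
t17.27 tcp [0.5665 0.2535 0.1402] teeth tray mm [1.000e-01 1.354e+02 5.870e+01] yaw err -0.0071 pitch,roll [ 0.0005 -0.0002] F [-0.69 -0.19 -0.89] M [ 0.    0.05 -0.04]
```

```bash
python3 -m jog '[[[-0.0005,0.005,0],[0,0,0.006],10],[[0,0,-0.001],[0,0,0],10]]'; python3 st.py
```

```text
clock: 17.52
position: [0.5661, 0.2586, 0.1392]
ee_rot: [0.677, 0.736, -0.005, -0.001]
ft_force: [0.5, -0.5, -1.8]
grip_width: 0.241
t17.52 tcp [0.5661 0.2586 0.1392] teeth tray mm [  0.6 140.5  57.8] yaw err -0.0011 pitch,roll [ 0.0004 -0.0001] F [ 0.48 -0.54 -1.75] M [ 0.05 -0.03 -0.03]
```

```bash
python3 -m jog '[[[0,0,-0.004],[0,0,0],10],[[0,0,-0.004],[0,0,0],10],[[0,0,-0.002],[0,0,0],10]]'; python3 st.py;python3 -m jog '[[[0,0,-0.004],[0,0,0],10],[[0,0,-0.004],[0,0,0],10],[[0,0,-0.001],[0,0,0],10]]'; python3 st.py
```

```text
clock: 17.9
position: [0.5661, 0.2586, 0.1286]
ee_rot: [0.677, 0.736, -0.005, -0.001]
ft_force: [0.2, -0.4, -1.3]
grip_width: 0.242
t17.90 tcp [0.5661 0.2586 0.1286] teeth tray mm [  0.7 140.6  47.2] yaw err -0.001 pitch,roll [0.0005 0.    ] F [ 0.16 -0.42 -1.28] M [ 0.02 -0.04 -0.05]
clock: 18.27
position: [0.566, 0.2585, 0.1188]
ee_rot: [0.677, 0.736, -0.005, -0.001]
ft_force: [0.5, 1.2, -1.8]
grip_width: 0.239
t18.27 tcp [0.566  0.2585 0.1188] teeth tray mm [  0.5 140.5  37.4] yaw err -0.0011 pitch,roll [ 0.0003 -0.0003] F [ 0.45  1.24 -1.81] M [ 0.06 -0.03 -0.04]
```

```bash
python3 -m jog '[[[0.0004,-0.004,0],[0,0,0],10],[[0.0005,-0.006,0],[0,0,0],10],[[0.0005,-0.006,0],[0,0,0],10],[[0.0005,-0.006,0],[0,0,0],10],[[0.0005,-0.006,0],[0,0,0],10]]'; python3 st.py;  python3 -m jog '[[[0.0005,-0.006,0],[0,0,0],10],[[0.0005,-0.006,0],[0,0,0],10],[[0.0005,-0.006,0],[0,0,0],10],[[0.0005,-0.006,0],[0,0,0],10],[[0.0005,-0.004,0],[0,0,0],10]]'; python3 look.py 7
```

```text
clock: 18.9
position: [0.5688, 0.2285, 0.1191]
ee_rot: [0.677, 0.736, -0.005, -0.001]
ft_force: [0.3, -0.1, -2.5]
grip_width: 0.239
t18.90 tcp [0.5688 0.2285 0.1191] teeth tray mm [  0.8 110.3  37.7] yaw err -0.0012 pitch,roll [0.0004 0.0003] F [ 0.3  -0.07 -2.49] M [ 0.08  0.07 -0.01]
clock: 19.52
position: [0.5715, 0.198, 0.1192]
ee_rot: [0.677, 0.736, -0.005, -0.001]
ft_force: [-0.2, 0.1, -1.3]
grip_width: 0.239
t19.52 tcp [0.5715 0.198  0.1192] teeth tray mm [ 1.  79.8 37.8] yaw err -0.0018 pitch,roll [0.0004 0.0004] F [-0.2   0.14 -1.32] M [ 0.06 -0.02 -0.04]
```

View pics/l_scene7.png

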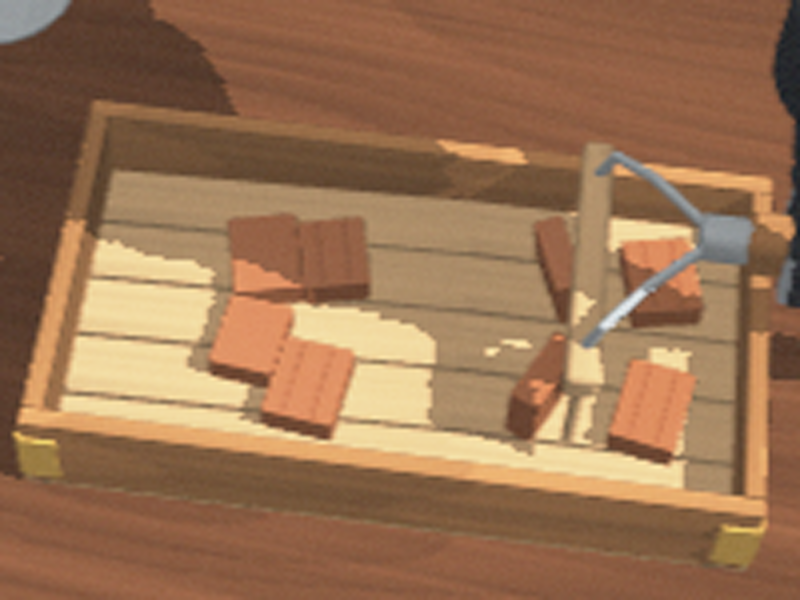

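View pics/l_top7.png

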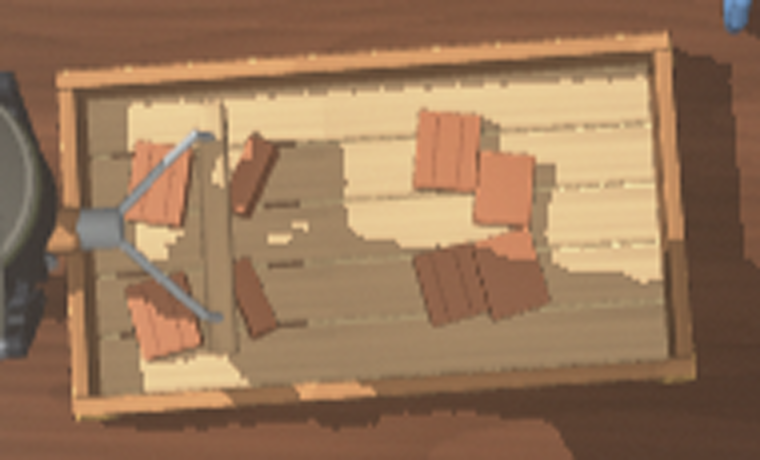

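```bash
python3 -m jog '[[[0.0004,-0.005,0],[0,0,0],10],[[0.0005,-0.006,0],[0,0,0],10],[[0.0005,-0.006,0],[0,0,0],10],[[0.0005,-0.006,0],[0,0,0],10]]'; python3 look.py 8
```

```text
clock: 20.12
position: [0.5735, 0.1742, 0.1192]
ee_rot: [0.677, 0.736, -0.005, -0.001]
ft_force: [-0.2, -0.3, -0.6]
grip_width: 0.244
t20.12 tcp [0.5735 0.1742 0.1192] teeth tray mm [ 1.  55.8 37.8] yaw err -0.0011 pitch,roll [0.0005 0.0005] F [-0.21 -0.32 -0.64] M [ 0.1   0.04 -0.03]
```

View pics/l_scene8.png

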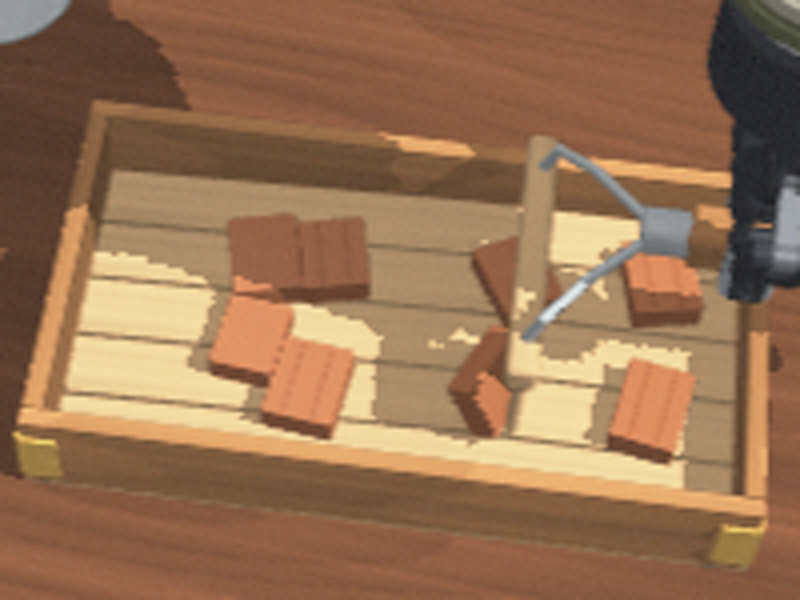

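View pics/l_top8.png

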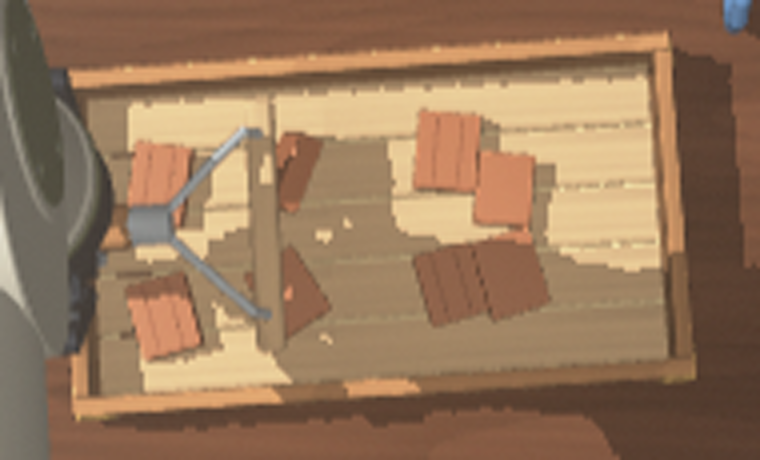

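```bash
python3 -m jog '[[[-0.0004,0.005,0.0003],[0,0,0],10],[[-0.0005,0.006,0.0003],[0,0,0],10],[[-0.0005,0.006,0],[0,0,0],10],[[-0.0003,0.004,0.01],[0,0,0],10],[[0,0,0.015],[0,0,0],10]]'; python3 look.py 9
```

```text
clock: 20.85
position: [0.571, 0.1974, 0.1454]
ee_rot: [0.676, 0.736, -0.006, -0.002]
ft_force: [1.1, -0.5, -1.3]
grip_width: 0.242
t20.85 tcp [0.571  0.1974 0.1454] teeth tray mm [ 0.3 79.1 64. ] yaw err -0.0004 pitch,roll [-0.0001 -0.0012] F [ 1.14 -0.52 -1.27] M [ 0.01 -0.06  0.02]
```

View pics/l_scene9.png

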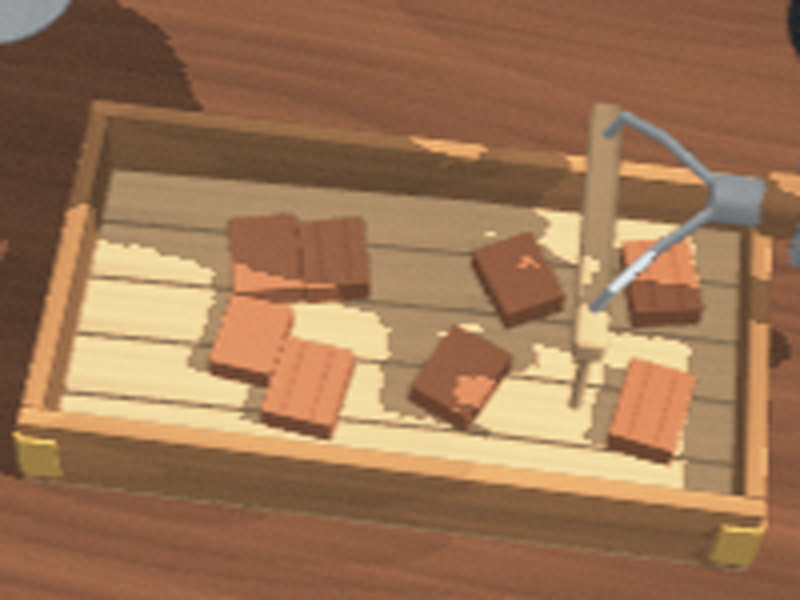

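View pics/l_top9.png

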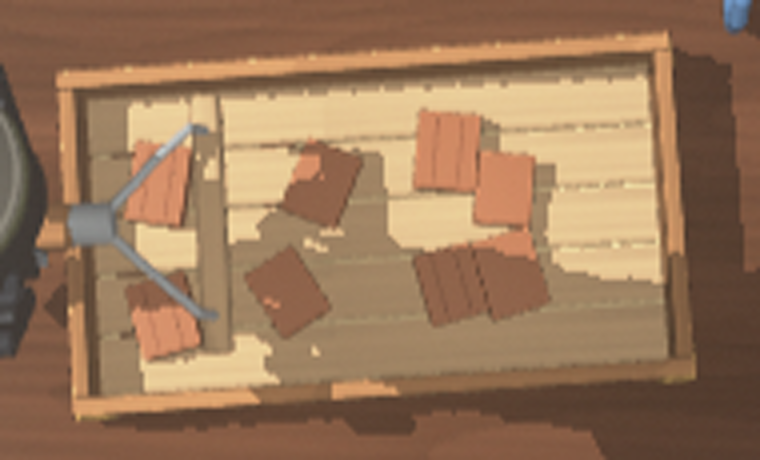

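Run:
```python
from h import *
w=cloud("top",np.load("pics/top9.npy"))
for x,y in [(160,183),(165,317),(323,184),(288,291),(448,150),(504,189),(452,286),(512,274)]:
    u,v=205+x/4,180+y/4
    p=w[int(v)-5:int(v)+6,int(u)-4:int(u)+5].reshape(-1,3); p=p[~np.isnan(p[:,2])]
    t=totray(p); A=np.c_[t[:,:2],np.ones(len(t))]; c=np.linalg.lstsq(A,t[:,2],rcond=None)[0]
    print(np.round(totray(ray("top",u,v,.03))*1e3,1),"z med",round(np.median(p[:,2])*1e3,1),"slope",np.round(c[:2],2))
```

```text
[ 30.2 111.6  30. ] z med 31.5 slope [-2.07 -3.71]
[-40.  112.8  30. ] z med 31.7 slope [ 0.34 -2.57]
[23.9 26.6 30. ] z med 31.7 slope [-0.08  0.  ]
[-30.8  48.2  30. ] z med 31.1 slope [0.03 0.02]
[ 37.4 -39.9  30. ] z med 28.5 slope [-0.02  0.08]
[ 14.9 -67.7  30. ] z med 27.1 slope [-0.01  0.06]
[-34.  -37.2  30. ] z med 28.5 slope [-0.05  0.02]
[-29.9 -68.8  30. ] z med 26.8 slope [-0.03  0.03]
```

```bash
python3 -m jog '[[[0.001,-0.015,0.005],[0,0,0],10],[[0.003,-0.038,0.005],[0,0,0],10],[[0.003,-0.042,0],[0,0,0],10],[[0.003,-0.042,0],[0,0,0],10],[[0.002,-0.022,0],[0,0,0],10]]'; python3 -m jog '[[[0,0,-0.01],[0,0,0],10],[[0,0,-0.02],[0,0,0],10]]'; python3 st.py
```

```text
clock: 21.58
position: [0.5836, 0.0291, 0.1588]
ee_rot: [0.677, 0.736, -0.004, -0.0]
ft_force: [-0.2, 0.3, -2.2]
grip_width: 0.241
clock: 21.82
position: [0.5841, 0.0254, 0.1293]
ee_rot: [0.679, 0.734, -0.003, 0.001]
ft_force: [-0.2, 0.1, -1.0]
grip_width: 0.244
t21.82 tcp [0.5841 0.0254 0.1293] teeth tray mm [ -1.1 -93.3  47.9] yaw err -0.0073 pitch,roll [0.0007 0.0062] F [-0.15  0.11 -0.96] M [ 0.03 -0.   -0.03]
```

```bash
python3 -m jog '[[[0.0015,-0.009,0],[0,0.005,0.006],10],[[0,0,-0.008],[0,0,0],10],[[0,0,-0.01],[0,0,0],10],[[0,0,-0.006],[0,0,0],10],[[0,0,-0.002],[0,0,0],10]]'; python3 st.py
```

```text
clock: 22.45
position: [0.5849, 0.0172, 0.1009]
ee_rot: [0.676, 0.737, -0.005, -0.002]
ft_force: [-0.1, -0.0, -2.0]
grip_width: 0.242
t22.45 tcp [0.5849 0.0172 0.1009] teeth tray mm [  -0.9 -101.4   19.4] yaw err 0.001 pitch,roll [ 0.0015 -0.0013] F [-0.15 -0.04 -1.99] M [ 0.01  0.02 -0.02]
```

```bash
python3 -m jog '[[[0,0,-0.002],[0,0,0],10],[[0,0,-0.002],[0,0,0],10],[[0,0,-0.001],[0,0,0],10],[[0,0,-0.001],[0,0,0],10]]'; python3 st.py; python3 -m jog '[[[0,0,-0.0008],[0,0,0],10],[[0,0,-0.0003],[0,0,0],10]]'; python3 st.py
```

```text
clock: 22.95
position: [0.5853, 0.0175, 0.095]
ee_rot: [0.676, 0.737, -0.005, -0.002]
ft_force: [0.3, -0.3, -0.6]
grip_width: 0.239
t22.95 tcp [0.5853 0.0175 0.095 ] teeth tray mm [  -0.4 -101.2   13.4] yaw err 0.0014 pitch,roll [ 0.0016 -0.0005] F [ 0.3  -0.3  -0.64] M [ 0.02  0.   -0.02]
clock: 23.2
position: [0.5853, 0.0176, 0.0939]
ee_rot: [0.676, 0.737, -0.005, -0.002]
ft_force: [-0.7, -0.3, -1.9]
grip_width: 0.239
t23.20 tcp [0.5853 0.0176 0.0939] teeth tray mm [  -0.4 -101.1   12.3] yaw err 0.0015 pitch,roll [ 0.0017 -0.0004] F [-0.74 -0.32 -1.9 ] M [ 0.07 -0.02 -0.06]
```

```bash
python3 -m jog '[[[0,0,-0.0008],[0,0,0],10],[[0,0,0],[0,0,0],10]]'; python3 st.py; python3 -m jog '[[[0,0,-0.0007],[0,0,0],10],[[0,0,0],[0,0,0],10]]'; python3 st.py
```

```text
clock: 23.45
position: [0.5855, 0.0176, 0.0935]
ee_rot: [0.676, 0.737, -0.005, -0.002]
ft_force: [-0.4, 0.1, 0.4]
grip_width: 0.24
t23.45 tcp [0.5855 0.0176 0.0935] teeth tray mm [-1.000e-01 -1.011e+02  1.190e+01] yaw err 0.0014 pitch,roll [0.0018 0.0001] F [-0.36  0.14  0.37] M [-0.16  0.23 -0.07]
clock: 23.7
position: [0.5857, 0.0177, 0.0932]
ee_rot: [0.676, 0.737, -0.004, -0.002]
ft_force: [-1.4, 0.1, 0.9]
grip_width: 0.24
t23.70 tcp [0.5857 0.0177 0.0932] teeth tray mm [ 1.00e-01 -1.01e+02  1.16e+01] yaw err 0.0014 pitch,roll [0.0021 0.0007] F [-1.42  0.09  0.87] M [-0.28  0.33 -0.13]
```

```bash
python3 -m jog '[[[0.0003,-0.004,-0.0004],[0,0.001,0],10],[[0.0004,-0.005,-0.0005],[0,0.001,0],10],[[0.0004,-0.005,-0.0004],[0,0,0],10]]'; python3 st.py
```

```text
clock: 24.08
position: [0.588, 0.0039, 0.0926]
ee_rot: [0.675, 0.738, -0.004, -0.002]
ft_force: [-0.6, 2.7, 3.9]
grip_width: 0.238
t24.07 tcp [0.588  0.0039 0.0926] teeth tray mm [   1.4 -114.8   10.9] yaw err 0.0031 pitch,roll [0.0031 0.0011] F [-0.58  2.66  3.95] M [ 0.19 -0.13  0.04]
```

```bash
python3 -m jog '[[[0.0003,-0.005,-0.0002],[0,0,0],10],[[0.0003,-0.005,-0.0003],[0,0,0],10],[[0.0003,-0.004,-0.0003],[0,0,0],10]]'; python3 st.py; python3 -m jog '[[[0,0.002,0.02],[0,0,0],10],[[0,0,0.04],[0,0,0],10],[[0,0,0.05],[0,0,0],10],[[0,0,0.05],[0,0,0],10],[[0,0,0.04],[0,0,0],10]]'; python3 st.py
```

```text
clock: 24.45
position: [0.5891, -0.0115, 0.0918]
ee_rot: [0.675, 0.737, -0.004, -0.002]
ft_force: [0.2, 1.7, 4.4]
grip_width: 0.242
t24.45 tcp [ 0.5891 -0.0115  0.0918] teeth tray mm [   1.1 -130.2   10.1] yaw err 0.0025 pitch,roll [0.003  0.0014] F [0.2  1.74 4.36] M [ 0.23 -0.11  0.  ]
clock: 25.08
position: [0.5844, -0.0115, 0.2976]
ee_rot: [0.677, 0.736, -0.008, -0.004]
ft_force: [0.3, -0.7, -2.1]
grip_width: 0.245
t25.07 tcp [ 0.5844 -0.0115  0.2976] teeth tray mm [  -4.6 -130.1  216.1] yaw err -0.0012 pitch,roll [ 0.0005 -0.0079] F [ 0.27 -0.68 -2.07] M [ 0.06 -0.14 -0.01]
```

```bash
python3 -m jog '[[[-0.01,-0.03,0],[0,0,0.12],10],[[-0.012,-0.04,0],[0,0,0.16],10],[[-0.012,-0.04,0],[0,0,0.16],10],[[-0.012,-0.04,0],[0,0,0.16],10],[[-0.012,-0.04,0],[0,0,0.16],10]]' && python3 -m jog '[[[-0.012,-0.04,0],[0,0,0.16],10],[[-0.01,-0.035,0],[0,0,0.16],10],[[-0.008,-0.02,0],[0,0,0.14],10],[[0,0,0],[0,0,0.06],10],[[0,0,0],[0,0,0],10]]'
cat > hm.py <<'E'
from h import *
o=sensors.get_obs(); R=Ro.from_quat(o['ee_rot']); 
print("t",o['clock'],"dpos to home mm",np.round((np.array([.4845,-.3316,.0814])-o['position'])*1e3,1),"rotvec to home",np.round((H*R.inv()).as_rotvec(),4),"F",np.round(o['ft_force'],2),"M",np.round(o['torque'],2))
E
python3 hm.py
```

```text
clock: 25.7
position: [0.5243, -0.2039, 0.3058]
ee_rot: [0.343, 0.939, -0.006, 0.001]
ft_force: [0.5, -0.8, -1.2]
grip_width: 0.244
clock: 26.32
position: [0.4877, -0.3068, 0.3103]
ee_rot: [0.085, 0.996, -0.007, 0.002]
ft_force: [0.0, -0.1, -2.1]
grip_width: 0.242
t 26.325 dpos to home mm [  -3.2  -24.8 -228.9] rotvec to home [ 0.0033 -0.0003  0.0944] F [ 0.04 -0.13 -2.11] M [-0.   -0.02 -0.06]
```

```bash
python3 -m jog '[[[-0.002,-0.015,-0.02],[0,0,0.05],10],[[-0.001,-0.01,-0.04],[0,0,0.044],10],[[0,0,-0.05],[0,0,0],10],[[0,0,-0.04],[0,0,0],10],[[0,0,-0.01],[0,0,0],10]]'; python3 hm.py
```

```text
clock: 26.95
position: [0.4852, -0.3308, 0.1499]
ee_rot: [0.04, 0.999, -0.007, 0.004]
ft_force: [0.1, 0.6, -0.3]
grip_width: 0.245
t 26.95 dpos to home mm [ -0.7  -0.8 -68.5] rotvec to home [0.0042 0.0031 0.0033] F [ 0.1   0.61 -0.3 ] M [ 0.06  0.05 -0.01]
```

```bash
python3 -m jog '[[[0,0,-0.02],[0.004,0.003,0.003],10],[[0,0,-0.02],[0,0,0],10],[[0,0,-0.01],[0,0,0],10],[[0,0,-0.005],[0,0,0],10],[[0,0,0],[0,0,0],10]]'; python3 hm.py
```

```text
clock: 27.58
position: [0.4872, -0.3312, 0.0946]
ee_rot: [0.038, 0.999, -0.005, 0.004]
ft_force: [-0.6, -0.5, -0.9]
grip_width: 0.245
t 27.575 dpos to home mm [ -2.7  -0.4 -13.2] rotvec to home [0.0014 0.0033 0.0004] F [-0.61 -0.55 -0.92] M [0.   0.02 0.02]
```

```bash
python3 -m jog '[[[-0.0027,0,-0.004],[0.001,0.003,0],10],[[0,0,-0.004],[0,0,0],10],[[0,0,-0.003],[0,0,0],10],[[0,0,0],[0,0,0],10]]'; python3 hm.py; python3 -m jog '[[[0,0,-0.001],[0,0,0],10],[[0,0,0],[0,0,0],10]]'; python3 hm.py
```

```text
clock: 28.08
position: [0.4849, -0.3316, 0.0841]
ee_rot: [0.039, 0.999, -0.005, 0.004]
ft_force: [0.5, 0.6, -1.2]
grip_width: 0.241
t 28.075 dpos to home mm [-0.4 -0.  -2.7] rotvec to home [0.001  0.0019 0.0006] F [ 0.53  0.6  -1.16] M [ 0.01 -0.01 -0.01]
clock: 28.32
position: [0.4849, -0.3316, 0.0831]
ee_rot: [0.039, 0.999, -0.005, 0.004]
ft_force: [-0.3, 0.8, -1.5]
grip_width: 0.244
t 28.325 dpos to home mm [-0.4  0.  -1.7] rotvec to home [0.0011 0.002  0.0005] F [-0.28  0.79 -1.46] M [-0.    0.02  0.03]
```

```bash
python3 -m jog '[[[0,0,-0.001],[0,0,0],10],[[0,0,0],[0,0,0],10]]'; python3 hm.py; python3 -m jog '[[[0,0,-0.0006],[0,0,0],10],[[0,0,0],[0,0,0],10]]'; python3 hm.py
```

```text
clock: 28.58
position: [0.4851, -0.3316, 0.0822]
ee_rot: [0.038, 0.999, -0.005, 0.004]
ft_force: [-0.5, 0.3, -1.3]
grip_width: 0.242
t 28.575 dpos to home mm [-0.6  0.  -0.8] rotvec to home [0.0012 0.0024 0.0004] F [-0.5   0.33 -1.33] M [ 0.03  0.06 -0.  ]
clock: 28.82
position: [0.4851, -0.3316, 0.0816]
ee_rot: [0.039, 0.999, -0.005, 0.004]
ft_force: [0.1, -0.4, -1.1]
grip_width: 0.246
t 28.825 dpos to home mm [-0.6  0.  -0.2] rotvec to home [0.0012 0.0024 0.0005] F [ 0.15 -0.35 -1.11] M [0.01 0.06 0.  ]
```

```bash
python3 -m jog '[[[0,0,-0.0003],[0,0,0],15],[[0,0,0],[0,0,0],35],[[0,0,0],[0,0,0],60],[[0,0,0],[0,0,0],60],[[0,0,0],[0,0,0],60]]' 20; python3 hm.py;  python3 -m jog '[[[0,0,0.02],[0,0,0],60],[[0,0,0.04],[0,0,0],60],[[0,0,0.05],[0,0,0],60],[[0,0,0.05],[0,0,0],60],[[-0.02,0,0.02],[0,0,0],60]]'; python3 -m jog '[[[-0.04,-0.02,0],[0,0,0],60],[[-0.04,-0.02,0],[0,0,0],60],[[-0.01,-0.01,0],[0,0,0],60],[[0,0,0],[0,0,0],60]]'
python3 look.py 10;python3 - <<'E'
from h import *
crop("pics/top10.png","pics/c10.png",380,220,540,360,5)
E
```

```text
clock: 29.45
position: [0.4854, -0.3319, 0.0817]
ee_rot: [0.039, 0.999, -0.006, 0.004]
ft_force: [-0.4, -0.2, 0.5]
grip_width: 0.602
t 29.45 dpos to home mm [-0.9  0.3 -0.3] rotvec to home [0.0016 0.0033 0.0005] F [-0.41 -0.19  0.47] M [ 0.   -0.06 -0.02]
clock: 30.08
position: [0.4642, -0.3317, 0.2714]
ee_rot: [0.039, 0.999, -0.006, 0.004]
ft_force: [0.4, -0.3, -1.0]
grip_width: 0.6
clock: 30.58
position: [0.3712, -0.3845, 0.2792]
ee_rot: [0.04, 0.999, -0.007, 0.009]
ft_force: [0.1, -0.6, 0.5]
grip_width: 0.599
t30.57 tcp [ 0.3712 -0.3845  0.2792] teeth tray mm [-163.  -413.3  199. ] yaw err 1.406 pitch,roll [-0.0132 -0.0049] F [ 0.07 -0.62  0.46] M [0.03 0.01 0.05]
```

View pics/scene10.png

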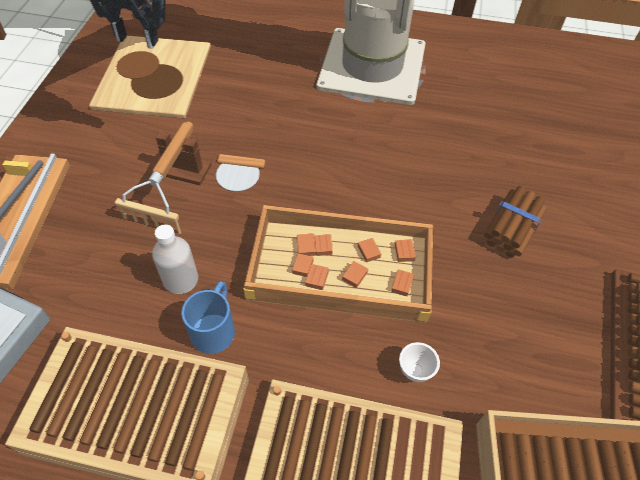

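View pics/top10.png

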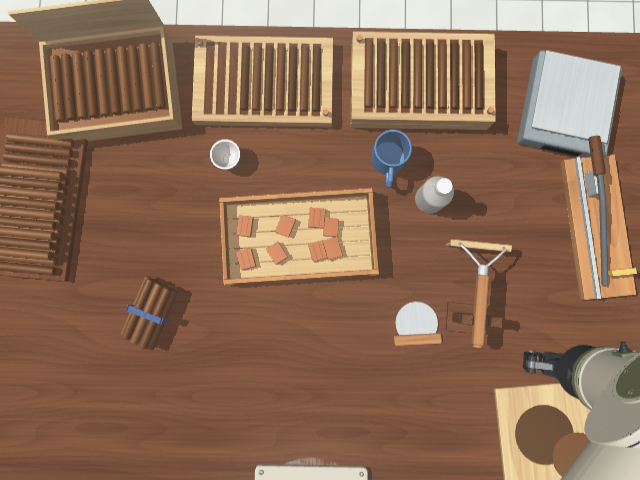

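Run:
```python
from h import *
from scipy import ndimage
p=cv2.imread("pics/top10.png"); w=cloud("top",np.load("pics/top10.npy")); t=totray(w)
g=(np.abs(t[...,0])<.075)&(np.abs(t[...,1])<.145)
floor=np.where(t[...,1]>.01,.018,.018+.065*(t[...,1]-.01))
m=g&(t[...,2]-floor>.009); l,n=ndimage.label(ndimage.binary_erosion(m))
for i in range(1,n+1):
    q=t[l==i]
    if len(q)>20: 
        A=np.c_[q[:,:2],np.ones(len(q))]; c=np.linalg.lstsq(A,q[:,2],rcond=None)[0]
        print(len(q),np.round(q.mean(0)*1e3,1),"maxz",round(q[:,2].max()*1e3,1),"slope",np.round(c[:2],2))
for (u,v) in [(484,285),(483,300),(482,320),(481,340)]: print(np.round(w[v,u],3))
```

```text
423 [ 27.4 -52.2  27.9] maxz 34.6 slope [0.   0.05]
200 [24.9 27.7 31.6] maxz 38.2 slope [ 0.   -0.01]
200 [ 29.2 113.2  31.6] maxz 36.6 slope [0.01 0.01]
435 [-30.3 -53.4  27.7] maxz 34.0 slope [-0.01  0.05]
195 [-30.9  49.1  31.7] maxz 36.7 slope [ 0.01 -0.03]
212 [-38.7 114.4  31.9] maxz 36.4 slope [0.01 0.01]
[ 0.489 -0.333  0.093]
[ 0.46  -0.332  0.088]
[ 0.421 -0.328  0.093]
[ 0.383 -0.326  0.092]
```

```bash
python3 -c "
from workcell import manip,sensors
print(manip.hand_in(), sensors.get_obs()['clock'])"
```

```text
the job is handed in; nothing more can be done
the job is handed in; nothing more can be done
```

The eight blocks are spread flat in one layer, the rake is back on its rest, and I handed the job in at about 31 s of the 72 s. `hand_in` reports no verdict.

- **Spreading:** With the rake held head towards −y, I pushed the top blocks of the middle row off at a raised height. I then felt for the slats at about 18 mm and pushed the lower row along them at roughly 2.5–6 N, from own y ≈ +80 to −14 mm. Next I tipped the end-row top blocks off.
- **Extra stroke:** I made one more light stroke at own y ≈ −101 to −130 mm, over free slats, to make sure of the contact past the middle. Every force reading I took stayed about 6 N or less, with roughly 0.5 N of noise. They were read only at the end of each short move.
- **Blocks:** Depth in the last camera pictures shows all eight flat: slopes of 0.03 or less on the level part, and about 0.05 on the sloping slats.

| Third of the tray | Blocks | Centres, own y (mm) |
|---|---|---|
| −y | 2 | both about −68 |
| Middle | 3 or 4 | −40, −37, +28, and one at about +49 right on the boundary |
| +y | at least 2 | 113 and 114 |

- **Table positions:** The four −y and middle centres near −68 and −40 are from the picture before the extra stroke. In the last picture each touching pair shows as one blob, at a mean of −52 to −53, which agrees.
- **Rake:** I released it within about 1 mm and 0.004 rad of where I took it. In the last picture it looks the same as at the start.
- **Bystanders:** Both final views show them unmoved by eye, and the arm is clear of everything.

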